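# Rack, clamp and lid the kitchen canisters

## Task

Slide the jaw of the white rack fully back, then stand the canisters that are here in the rack's numbered pockets in the order 1, 2, 3 (red in 1, blue in 2, yellow in 3; one may be missing, then leave its pocket empty), and slide the jaw up until it presses firmly against the last canister in the row. Then, with the jaw left shut against it, lay on each canister the lid of its own colour, squarely and centred so that it overhangs evenly all round. A spare lid is not needed, and the other things on the worktop stay where they are.

Things in the scene. Friction and masses are not known exactly. Their poses are not given: they have to be found in the camera images.
- rack: fixed white rack, base 155 x 325 x 8 mm, three square pockets in a row along y: 69 mm inside, 77 mm apart, walls 14 mm high (tops 22 mm above the worktop), numbered by 1, 2, 3 black dots in front, floors red, blue, yellow. Origin: on the worktop under the middle of pocket 2; x away from the robot, y towards pocket 1. Steel beam 36 mm high along the back at x = 74 to 88 mm
- pocket1 (a point): centre of the floor of pocket 1 (1 black dot, red floor), 8 mm above the worktop; axes as the rack
- pocket2 (a point): centre of the floor of pocket 2 (2 black dots, blue floor), 8 mm above the worktop; axes as the rack
- pocket3 (a point): centre of the floor of pocket 3 (3 black dots, yellow floor), 8 mm above the worktop; axes as the rack
- jaw: jaw that slides along rack y (130 mm travel, stays where left, about 2 N friction), with a black pad 50 mm wide, 25 to 51 mm above the worktop, that passes over the pocket walls. Origin on the worktop plane under the middle of the pad's pressing face, y towards the canisters. In the rack frame its y is -0.140 fully back, about -0.110 against a canister in pocket 3, -0.032 against one in pocket 2
- jaw_face (a point): middle of the pad's pressing face, 38 mm above the worktop; axes as the rack, y towards the canisters
- jaw_grip (a point): point to hold the jaw's upright orange handle: handle 16 mm thick (along rack x) and 32 mm long (along rack y), from 51 to 87 mm above the worktop; this point is at its middle, 74 mm up, 28 mm behind the pressing face
- can1: red open square canister, 62 x 62 mm, 70 mm high, walls 4 mm, loose; origin at the centre of its underside, z up, x and y square to its sides; may be absent
- can2: blue open square canister, 62 x 62 mm, 70 mm high, walls 4 mm, loose; origin at the centre of its underside, z up, x and y square to its sides; may be absent
- can3: yellow open square canister, 62 x 62 mm, 70 mm high, walls 4 mm, loose; origin at the centre of its underside, z up, x and y square to its sides; may be absent
- lid1: red flat square lid, 70 x 70 mm, 8 mm thick, with a wooden ridge on top to hold it by (44 mm long along x, 14 mm thick along y, from 8 to 30 mm above the underside); loose, no rim below: it just lies on the canister and overhangs it by 4 mm all round; origin at the centre of its underside
- lid2: blue flat square lid, 70 x 70 mm, 8 mm thick, with a wooden ridge on top to hold it by (44 mm long along x, 14 mm thick along y, from 8 to 30 mm above the underside); loose, no rim below: it just lies on the canister and overhangs it by 4 mm all round; origin at the centre of its underside
- lid3: yellow flat square lid, 70 x 70 mm, 8 mm thick, with a wooden ridge on top to hold it by (44 mm long along x, 14 mm thick along y, from 8 to 30 mm above the underside); loose, no rim below: it just lies on the canister and overhangs it by 4 mm all round; origin at the centre of its underside
- dish: green ceramic dish, 120 mm across, 35 mm high; bystander, origin under its centre
- opener: flat chrome bottle opener, 142 mm long along x; bystander, origin under its middle
- clip: blue ribbed plastic drying clip, 95 mm long along x; bystander, origin under its middle
- dispenser: stainless steel pump dispenser, 68 mm across, 164 mm high; bystander, origin under its centre
- brush: brush, 190 mm long, lying; bystander
- mug: white mug, 80 mm across, 90 mm high; bystander, origin under its centre
There are look-alikes about, which are no part of the job. What is shaped like the lid2 but black or grey is not meant.

How it is judged:
On the way, in this order (a step that is already met when the one before it is completed fails the run):
1. the jaw is fully back (y of jaw in the frame of rack below -0.132 m), for 0.1 s.
2. the red canister stands in pocket 1 (horizontal distance between can1 and pocket1 below 0.008 m and height (world z) of can1 below 0.012 m and angle between can1's own z axis and vertical below 0.06 rad), for 0.2 s.
3. the blue canister stands in pocket 2 (horizontal distance between can2 and pocket2 below 0.008 m and height (world z) of can2 below 0.012 m and angle between can2's own z axis and vertical below 0.06 rad), for 0.2 s.
4. the yellow canister stands in pocket 3 (horizontal distance between can3 and pocket3 below 0.008 m and height (world z) of can3 below 0.012 m and angle between can3's own z axis and vertical below 0.06 rad), for 0.2 s.
5. the jaw presses on the last canister of the row, all canisters standing in their pockets (all of step 2 and all of step 3 and all of step 4 and (contact force between jaw and can2 above 1 N or contact force between jaw and can3 above 1 N)), for 0.05 s.
6. every canister present has its own lid squarely on it (horizontal distance between lid1 and can1 below 0.004 m and z of lid1 in the frame of can1 between 0.067 and 0.074 m and (angle between the x axis of lid1 and the x axis of can1, either way round below 0.09 rad or angle between the x axis of lid1 and the y axis of can1, either way round below 0.09 rad) and horizontal distance between lid2 and can2 below 0.004 m and z of lid2 in the frame of can2 between 0.067 and 0.074 m and (angle between the x axis of lid2 and the x axis of can2, either way round below 0.09 rad or angle between the x axis of lid2 and the y axis of can2, either way round below 0.09 rad) and horizontal distance between lid3 and can3 below 0.004 m and z of lid3 in the frame of can3 between 0.067 and 0.074 m and (angle between the x axis of lid3 and the x axis of can3, either way round below 0.09 rad or angle between the x axis of lid3 and the y axis of can3, either way round below 0.09 rad)), for 0.2 s.
At the end, for the whole second after the job is handed in: Each canister present stands in its own pocket (within 8 mm, upright, on the floor) with its own lid flat on it, centred within 4 mm and square within 0.09 rad (any quarter turn); the jaw's pad is against the last canister of the row (gap under about 4 mm); all at rest and released (all of step 2 and all of step 3 and all of step 4 and all of step 6 and y of any of can2, can3 in the frame of jaw_face below 0.037 m and linear speed of each of can1, can2, can3 below 0.02 m/s); the robot touches nothing.
It fails at once if a bystander is moved more than 5 cm or tipped over (distance of any of dish, opener, clip, dispenser, brush, mug from where it was at the start of the episode above 0.05 m or angle between any of dispenser, mug, dish's own z axis and vertical above 0.5 rad).
Of can1, can2, can3 only 2 to 3 are there at a start; the rules pass over those that are not, and their reading is None.
At some moment in a run one of can1, can2, can3, lid1, lid2, lid3 may be knocked a few centimetres aside while the robot is not near it.
Once in a run the grip may slacken for a moment while it holds something.
It also fails if it takes over 210 s, if anything falls off the work surface, if the arm or the gripper's body presses on something with over 40 N, if the wrist force passes 120 N, or if a joint passes its speed limit or range.

## Robot

A 6-joint arm with a two-finger parallel gripper is mounted at the origin on the work surface. World frame = base frame: x ahead of the robot, y to its left, z up, the work surface at z = 0. Lengths are in m, angles in rad, forces in N, time in s.
With the tool pointing down it reaches from about 0.325 to 0.775 m from the base axis. Payload 5.5 kg.
Tool frame: the origin (TCP) lies at the very end of the fingers, on their centre line; the grasp point (between the pads) lies 19 mm behind it; x points along the fingers, y is the direction in which the jaws open and shut, and the axes are right-handed (so a half turn about x gives the same grasp; the last joint's range is limited). The gripper opens to 88 mm and grips with 3 to 60 N. Pads are 20 mm wide; open, the fingers measure 115 mm over their backs; the gripper's body (75 mm by 178 mm) begins 61 mm behind the grasp point.
Start: joints at [-0.057, 0.091, 1.231, -0, 1.82, -0.057], TCP at [0.6, -0, 0.223] pointing down, gripper open.
Joint ranges: [-2.87, 2.87], [-0.86, 2.18], [0.17, 2.46], [-1.51, 4.65], [0.06, 2.69], [-2.65, 2.65]. Speed limits (rad/s): [2.57, 2.57, 3.01, 3.14, 3.14, 3.14].

## Interface

Orientations are given as a unit quaternion [w, x, y, z].
In Python, from plant import env gives the robot as it stands.
- The arm moves only by the shell command python3 -m creep 'ROWS' [OPENING] [FORCE]. ROWS is text: rows parted by semicolons, each of 6 numbers parted by spaces: the shift along the tool's x, y, z in m, then the turn, a rotation vector about the tool's x, y, z in rad. In form: dx dy dz rx ry rz; .... A call has 1 to 20 rows; each row is the pose to reach, as a shift and turn from the pose measured when the call began, along the tool's axes at that moment; what a row does not reach only later rows make up. A row lasts 1/10 s, in which the tool goes at most 50 mm and 8.59 degrees, less where a joint would pass 70% of its speed; a pose out of reach is approached as far as the arm can. A call with a gripper value outside its range is refused whole. OPENING is the opening, from 0 (shut) to 1 (fully open), set as the call begins (- or left out, the last holds). The fingers move at their own pace and stop on an object; FORCE is the grip in N (left out, the last holds). Time passes only in rows, so rows that repeat a pose let the fingers close. It gives the time, the measured TCP pose, the force and the opening at its end, in the units of the state.
- env.sense(): the state, without advancing time (a new reading comes with each control period).
- env.camera(name): name is "scene" or "side" or "wrist"; returns the picture (480x640x3 uint8, red, green, blue); there is no depth.
- env.camera_params(name): a dict with "fx", "fy", "cx", "cy" (pixels), "k1" (the pictures are not rectified: a ray, as slopes to the right and down, at radius r is drawn at 1 + k1 r^2 times it, then the intrinsics apply), "R" (3x3) and "t" (3): a world point X has camera coordinates R X + t. Camera axes: x right, y down, z forward; pixel columns grow to the right and rows downward; lengths in m; the calibration is good to about 2 mm. A picture is of the moment at which its call begins: read the wrist's pose just before it. camera_params takes no time and is no camera call; for the wrist camera it gives the pose at the moment of the call.
- env.sign_off(): hands the job in, once; it reports no verdict.
The state is a dict: "time": time; "joint_positions": joint angles; "joint_velocities": joint speeds; "joint_efforts": joint torques, N m; "position": TCP position; "tool_rot": TCP orientation; "contact_force": force on the tool from outside, world axes, zero at the start; "wrist_torque": the same for the moment, N m; "opening": opening from 0.0 (shut) to 1.0 (fully open).
Only numpy, scipy, OpenCV 4.12 (cv2) and the standard library are available. Lean on these libraries where they do the work, as an engineer would, in place of code of your own. Each camera call takes 0.05 s, during which the arm holds its last target.

## Working session

There is one attempt and no reset: what is moved stays moved. The work goes in short steps, Python scripts to look and compute and a shell command to move; the robot and the scene stay as the last step left them, time stands still between calls to the robot, and variables do not carry over. Pictures are saved under pics/ and viewed, and the job is handed in when it is done.

```bash
ls; mkdir -p pics
cat > h.py <<'E'
import numpy as np, cv2
from plant import env
def snap(name,fn=None):
    p=env.camera_params(name); im=env.camera(name)
    if fn: cv2.imwrite('pics/'+fn+'.png',im[:,:,::-1])
    return im,p
E
python3 - <<'E'
from h import *
s=env.sense(); print(s)
for c in ['scene','side','wrist']:
    im,p=snap(c,c+'0'); print(c,{k:np.round(v,4).tolist() for k,v in p.items()})
E
```

```text
pics
{'time': 0.0, 'joint_positions': array([-5.66933250e-02,  9.18690285e-02,  1.23187740e+00, -4.27617873e-05,
        1.81978994e+00, -5.67103026e-02]), 'joint_velocities': array([ 0.00140312, -0.00087761, -0.00148344,  0.00094552,  0.00051088,
       -0.00130075]), 'joint_efforts': array([-3.13584051e-04, -4.46447504e+01, -4.06449509e+01,  6.96761138e-02,
        2.93726998e-02, -1.50731516e-04]), 'position': array([5.99706228e-01, 4.39923915e-06, 2.21505578e-01]), 'tool_rot': array([ 0.49949846,  0.4995296 ,  0.50050431, -0.50046669]), 'contact_force': array([-0.19813853, -0.26354303,  0.66623113]), 'wrist_torque': array([0.02592107, 0.00423044, 0.0566033 ]), 'opening': 0.9996400826246191}
scene {'fx': 473.5211, 'fy': 473.5211, 'cx': 317.8353, 'cy': 243.6362, 'k1': 0.0234, 'R': [[0.4231, 0.9061, 0.0084], [0.7399, -0.3401, -0.5804], [-0.523, 0.2518, -0.8143]], 't': [-0.176, -0.3581, 1.5233]}
side {'fx': 445.35, 'fy': 445.35, 'cx': 318.1275, 'cy': 229.8831, 'k1': -0.1063, 'R': [[-0.9988, -0.0482, 0.0087], [-0.0402, 0.7041, -0.7089], [0.0281, -0.7084, -0.7052]], 't': [0.4941, 0.1071, 1.0773]}
wrist {'fx': 379.9937, 'fy': 379.9937, 'cx': 317.658, 'cy': 236.4245, 'k1': -0.0397, 'R': [[1.0, 0.0011, -0.002], [0.0016, -0.9528, 0.3037], [-0.0016, -0.3037, -0.9528]], 't': [-0.5994, -0.0391, 0.3926]}
```

View pics/scene0.png

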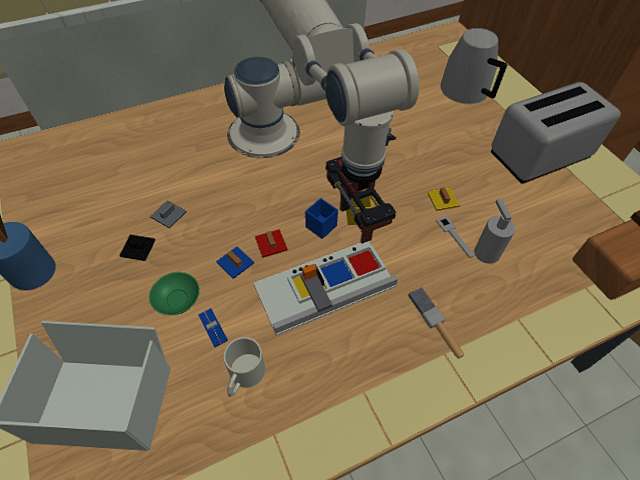

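View pics/side0.png

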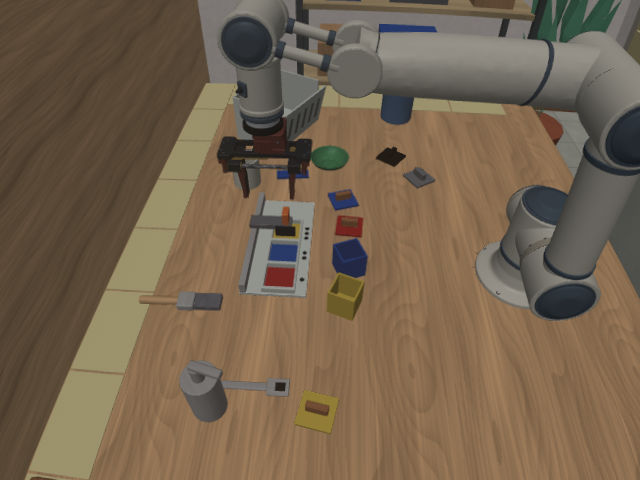

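View pics/wrist0.png

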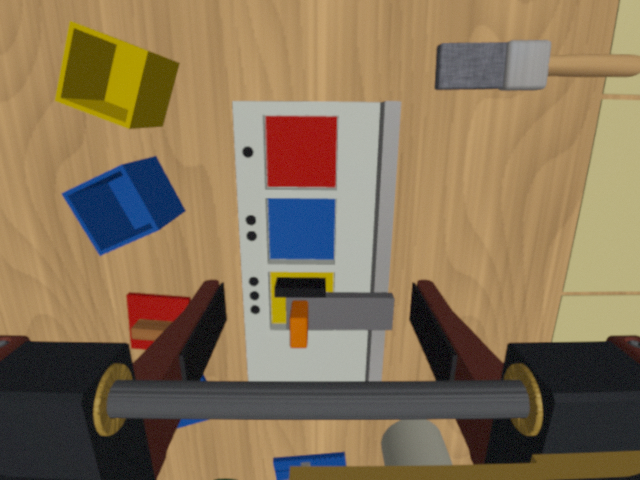

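```bash
cat >> h.py <<'E'
def cast(p,uv,z):
    uv=np.asarray(uv,float).reshape(-1,1,2)
    K=np.array([[p['fx'],0,p['cx']],[0,p['fy'],p['cy']],[0,0,1]])
    n=cv2.undistortPoints(uv,K,np.array([p['k1'],0,0,0.]),None,None,None).reshape(-1,2)
    R=np.array(p['R']);t=np.array(p['t']);C=-R.T@t
    d=np.c_[n,np.ones(len(n))]@R
    return C+d*((z-C[2])/d[:,2])[:,None]
def proj(p,X):
    R=np.array(p['R']);t=np.array(p['t']);c=np.asarray(X,float).reshape(-1,3)@R.T+t
    n=c[:,:2]/c[:,2:];n=n*(1+p['k1']*(n**2).sum(1,keepdims=True))
    return n*p['fx']+[p['cx'],p['cy']]
RNG={'red':[((0,150,60),(6,255,255)),((174,150,60),(180,255,255))],'blue':[((105,140,40),(125,255,255))],
 'yellow':[((24,150,60),(32,255,255))],'wood':[((7,90,60),(16,200,230))],'orange':[((7,200,120),(16,255,255))]}
def mask(im,c):
    hsv=cv2.cvtColor(im,cv2.COLOR_RGB2HSV);m=0
    for a,b in RNG[c]: m=m|cv2.inRange(hsv,a,b)
    return cv2.morphologyEx(m,cv2.MORPH_OPEN,np.ones((3,3)))
def blobs(im,c,amin=60):
    cs,_=cv2.findContours(mask(im,c),cv2.RETR_EXTERNAL,cv2.CHAIN_APPROX_NONE)
    return sorted([k for k in cs if cv2.contourArea(k)>amin],key=cv2.contourArea)[::-1]
def rect(p,cnt,z):
    X=cast(p,cnt.reshape(-1,2).astype(float),z)[:,:2]
    (c,s,a)=cv2.minAreaRect((X*1000).astype(np.float32))
    return np.array(c)/1000,np.array(s),a
E
python3 - <<'E'
from h import *
im=cv2.imread('pics/wrist0.png')[:,:,::-1].copy(); p=env.camera_params('wrist')
for c in ['red','blue','yellow','orange']:
    for b in blobs(im,c):
        x,y,w,h=cv2.boundingRect(b); r=rect(p,b,.008); print(c,(x,y,w,h),cv2.contourArea(b),np.round(r[0],4),np.round(r[1],1),round(r[2],2))
for n in ['scene','side']:
    im=cv2.imread(f'pics/{n}0.png')[:,:,::-1].copy(); p=env.camera_params(n)
    for c in ['red','blue','yellow','orange']:
      for b in blobs(im,c,100):
        x,y,w,h=cv2.boundingRect(b); r=rect(p,b,.008); print(n,c,(x,y,w,h),np.round(r[0],4),np.round(r[1],1),round(r[2],2))
E
```

```text
red (266, 117, 70, 70) 4593.5 [0.5832 0.0485] [66.2 66.7] 90.0
red (127, 293, 64, 34) 1408.5 [ 0.4215 -0.1268] [42.4 71. ] 85.5
red (131, 339, 23, 11) 163.0 [ 0.3958 -0.1688] [12.8 25.9] 82.56
blue (64, 158, 119, 96) 6716.5 [ 0.4014 -0.0038] [108.2  72.5] 23.07
blue (269, 199, 66, 60) 3708.5 [ 0.5827 -0.0297] [64.  66.5] 89.62
blue (274, 453, 71, 27) 754.5 [ 0.5893 -0.3544] [92.5 37.9] 7.01
blue (178, 419, 21, 8) 82.0 [ 0.4363 -0.281 ] [28.8 10.2] 14.87
yellow (55, 22, 123, 106) 8620.0 [0.4093 0.1144] [ 74.6 104. ] 68.6
yellow (271, 272, 62, 51) 752.0 [ 0.5819 -0.1083] [61.1 66.7] 89.56
orange (290, 301, 17, 46) 636.5 [ 0.5775 -0.1411] [57.8 18.1] 89.5
scene red (349, 251, 30, 24) [0.5798 0.0534] [62.5 59.8] 89.32
scene red (256, 230, 31, 27) [ 0.4217 -0.1409] [68.8 73.7] 85.59
scene blue (306, 199, 32, 39) [0.3997 0.0176] [ 97.5 104.4] 23.19
scene blue (322, 261, 30, 25) [ 0.579  -0.0243] [63.5 59.7] 89.83
scene blue (218, 248, 35, 30) [ 0.4395 -0.2476] [69.9 68.1] 18.98
scene blue (207, 324, 20, 22) [ 0.6145 -0.3537] [48.8 32.4] 5.85
scene blue (199, 309, 17, 16) [ 0.5606 -0.3594] [33.1 32. ] 5.79
scene yellow (429, 188, 30, 22) [0.483 0.364] [69.3 72.6] 78.51
scene yellow (294, 277, 15, 21) [ 0.5786 -0.1231] [21.3 59.7] 88.34
side red (266, 268, 28, 19) [0.5844 0.0466] [53.7 63.8] 89.72
side red (335, 216, 28, 21) [ 0.42   -0.1347] [71.6 67.9] 85.47
side blue (270, 245, 27, 16) [ 0.584  -0.0313] [62.8 51.3] 0.08
side blue (380, 24, 55, 8) [ 0.1194 -1.6057] [294.   99.1] 6.57
side blue (329, 193, 28, 16) [ 0.4377 -0.2423] [66.5 67.2] 17.45
```

Run:
```python
from h import *
im=cv2.imread('pics/wrist0.png'); p=env.camera_params('wrist')
cv2.imwrite('pics/crop1.png',cv2.resize(im[265:385,235:405],None,fx=4.5,fy=4.5,interpolation=cv2.INTER_CUBIC))
print(cast(p,[(290,321),(307,321),(290,347),(307,347)],.087))
print(proj(p,[[.5825,-.1055,.008],[.5825,-.0285,.008],[.5825,.0485,.008]]))
```

```text
[[ 0.57521466 -0.09118136  0.087     ]
 [ 0.59031116 -0.0911346   0.087     ]
 [ 0.57461207 -0.1180595   0.087     ]
 [ 0.59009661 -0.1180036   0.087     ]]
[[302.01959008 295.47724399]
 [301.15225649 228.09877764]
 [300.22555331 152.29348709]]
```

View pics/crop1.png

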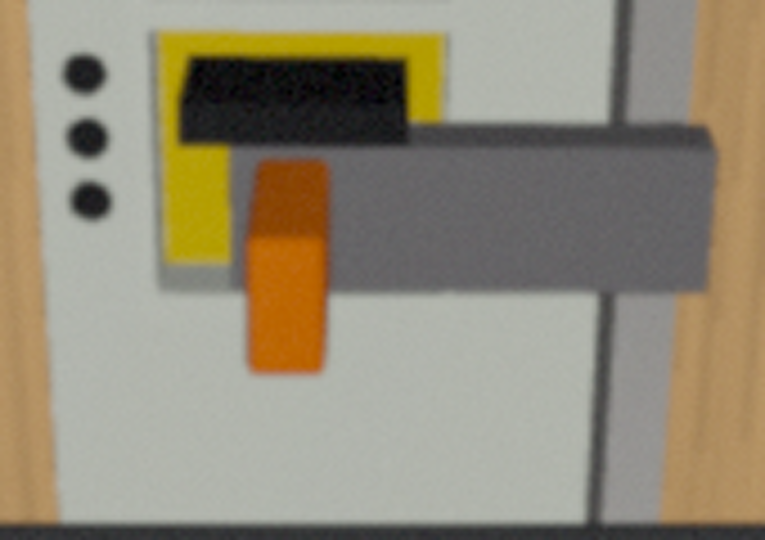

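```bash
python3 -m creep '0 -0.017 0.05 0 0 0; 0.03 -0.017 0.103 0 0 0; 0.07 -0.017 0.103 0 0 0; 0.11 -0.017 0.103 0 0 0; 0.14 -0.017 0.103 0 0 0; 0.163 -0.017 0.103 0 0 0; 0.163 -0.017 0.103 0 0 0; 0.163 -0.017 0.103 0 0 0' 1 20; python3 -m creep '0 0 0 0 0 0;0 0 0 0 0 0;0 0 0 0 0 0;0 0 0 0 0 0;0 0 0 0 0 0;0 0 0 0 0 0;0 0 0 0 0 0;0 0 0 0 0 0' 0 20
```

```text
time: 0.95
position: [0.5824, -0.1029, 0.059]
tool_rot: [0.499, 0.5, 0.501, -0.5]
contact_force: [0.2, 0.1, 1.4]
opening: 0.998
time: 1.75
position: [0.5824, -0.1029, 0.059]
tool_rot: [0.499, 0.499, 0.501, -0.5]
contact_force: [-0.8, 0.4, -0.0]
opening: 0.307
```

```bash
python3 -m creep '0 0 0 0 0 0;0 0 0 0 0 0;0 0 0 0 0 0;0 0 0 0 0 0' 0 25; python3 -m creep '0 0 0.02 0 0 0; 0 0 0.04 0 0 0; 0 0 0.06 0 0 0; 0 0 0.075 0 0 0; 0 0 0.085 0 0 0; 0 0 0.090 0 0 0; 0 0 0.093 0 0 0; 0 0 0.095 0 0 0; 0 0 0.096 0 0 0'
```

```text
time: 2.15
position: [0.5819, -0.1029, 0.0589]
tool_rot: [0.499, 0.499, 0.501, -0.501]
contact_force: [-4.7, 0.8, 2.1]
opening: 0.18
time: 3.05
position: [0.5811, -0.1958, 0.0589]
tool_rot: [0.497, 0.5, 0.503, -0.5]
contact_force: [-7.4, 12.7, 4.6]
opening: 0.188
```

```bash
python3 -m creep '0 0 0 0 0 0;0 0 0 0 0 0;0 0 0 0 0 0;-0.03 0 0 0 0 0;-0.07 0 0 0 0 0;-0.11 -0.04 -0.04 0 0 0;-0.15 -0.08 -0.08 0 0 0;-0.19 -0.12 -0.12 0 0 0;-0.19 -0.16 -0.165 0 0 0;-0.19 -0.16 -0.165 0 0 0;-0.19 -0.16 -0.165 0 0 0' 1 20
cat > look.py <<'E'
from h import *
import sys
im,p=snap('wrist',sys.argv[1])
s=env.sense();print(s['time'],s['position'].round(4))
for c in ['red','blue','yellow','orange']:
    for b in blobs(im,c):
        x,y,w,h=cv2.boundingRect(b); print(c,(x,y,w,h),cv2.contourArea(b),*[(np.round(r[0],4),np.round(r[1],1),round(r[2],2)) for r in [rect(p,b,z) for z in (.008,.07)]])
E
python3 look.py w1
```

```text
time: 4.15
position: [0.4208, -0.0303, 0.2543]
tool_rot: [0.499, 0.501, 0.502, -0.498]
contact_force: [0.3, -0.6, -0.2]
opening: 0.998
4.2 [ 0.4211 -0.0303  0.2541]
red (444, 88, 66, 67) 3800.0 (array([0.5859, 0.0494]), array([66.6, 62.7]), 89.8) (array([0.5609, 0.0497]), array([56.5, 53.2]), 89.8)
red (286, 259, 62, 58) 3044.5 (array([ 0.4193, -0.141 ]), array([70.6, 68.7]), 85.52) (array([ 0.4195, -0.1119]), array([59.9, 58.3]), 85.52)
blue (275, 126, 85, 87) 4389.0 (array([ 0.4206, -0.0024]), array([71.1, 73.1]), 23.15) (array([0.4206, 0.0057]), array([60.4, 62. ]), 23.15)
blue (437, 166, 62, 59) 3146.0 (array([ 0.5854, -0.0287]), array([65. , 62.5]), 89.48) (array([ 0.5605, -0.0166]), array([55.2, 53. ]), 89.48)
blue (296, 336, 67, 46) 1420.5 (array([ 0.437 , -0.2482]), array([67.9, 71.9]), 19.38) (array([ 0.4345, -0.2029]), array([57.7, 61.1]), 19.38)
blue (405, 419, 58, 25) 882.5 (array([ 0.5812, -0.3549]), array([78.7, 37.5]), 5.57) (array([ 0.5569, -0.2934]), array([66.8, 31.8]), 5.57)
yellow (282, 0, 95, 94) 5972.0 (array([0.4303, 0.1227]), array([78.1, 73.2]), 68.9) (array([0.4288, 0.1119]), array([66.3, 62.1]), 68.9)
yellow (430, 237, 59, 51) 2585.5 (array([ 0.585 , -0.1076]), array([62.3, 63.4]), 89.97) (array([ 0.5601, -0.0836]), array([52.9, 53.8]), 89.97)
```

View pics/w1.png

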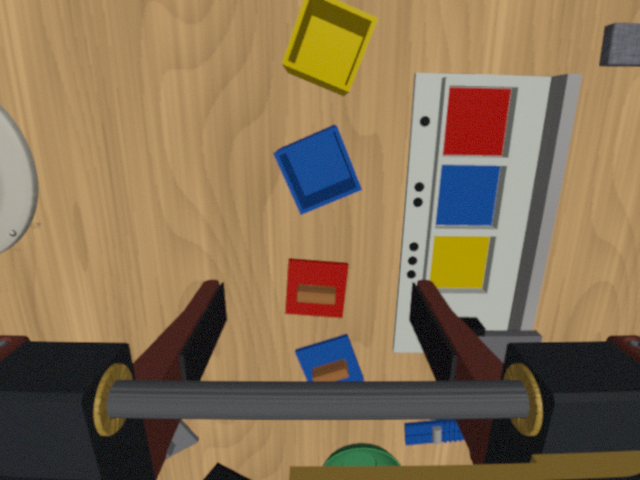

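```bash
python3 -m creep '0.02 0 -0.018 -0.14 0 0; 0.06 0 -0.036 -0.28 0 0; 0.10 0 -0.036 -0.404 0 0; 0.13 0 -0.036 -0.404 0 0; 0.16 0 -0.036 -0.404 0 0; 0.19 0 -0.036 -0.404 0 0; 0.215 0 -0.036 -0.404 0 0; 0.224 0 -0.036 -0.404 0 0; 0.224 0 -0.036 -0.404 0 0' 1 25; python3 -m creep '0 0 0 0 0 0;0 0 0 0 0 0;0 0 0 0 0 0;0 0 0 0 0 0;0 0 0 0 0 0;0 0 0 0 0 0;0 0 0 0 0 0' 0 25
```

```text
time: 5.1
position: [0.4202, 0.0065, 0.0284]
tool_rot: [0.588, 0.39, 0.593, -0.388]
contact_force: [-0.7, 1.1, 0.5]
opening: 1.001
time: 5.8
position: [0.4208, 0.0065, 0.0295]
tool_rot: [0.589, 0.39, 0.592, -0.387]
contact_force: [1.0, -0.3, 6.6]
opening: 0.704
```

```bash
cat > go.py <<'E'
# usage: go.py x y z yawdeg  -> tool-frame shift and turn from present pose
from h import *
from scipy.spatial.transform import Rotation as Ro
import sys
x,y,z,a=map(float,sys.argv[1:5])
s=env.sense();q=s['tool_rot'];R=Ro.from_quat([q[1],q[2],q[3],q[0]])
a=np.radians(a);X=np.array([0,0,-1.]);Y=np.array([np.cos(a),np.sin(a),0]);T=Ro.from_matrix(np.c_[X,Y,np.cross(X,Y)])
M=R.as_matrix();print('yaw now %.2f'%np.degrees(np.arctan2(M[1,1],M[0,1])),s['position'].round(4),s['opening'].round(3))
print('shift',(M.T@(np.array([x,y,z])-s['position'])).round(4),'turn',(R.inv()*T).as_rotvec().round(4))
E
python3 -m creep '-0.03 0 0 0 0 0; -0.06 0 0 0 0 0; -0.10 0 0 0.13 0 0; -0.13 0 0 0.26 0 0; -0.13 0 0 0.38 0 0; -0.13 0 0 0.404 0 0; -0.13 0 0 0.404 0 0'; python3 go.py .583 -.027 .16 0; python3 look.py w2
```

```text
time: 6.5
position: [0.4204, 0.0058, 0.1582]
tool_rot: [0.499, 0.499, 0.504, -0.498]
contact_force: [0.4, 0.7, -2.8]
opening: 0.704
6.55 [0.4204 0.0058 0.1579]
red (478, 127, 85, 82) 5735.0 (array([0.5868, 0.0492]), array([66.5, 61.8]), 89.88) (array([0.554 , 0.0567]), array([53.4, 49.6]), 89.88)
blue (231, 223, 175, 159) 25250.5 (array([ 0.4205, -0.0793]), array([161.9, 161.3]), 0.1) (array([ 0.4206, -0.0463]), array([129.9, 129.4]), 0.1)
blue (467, 224, 78, 68) 4417.0 (array([ 0.5863, -0.0299]), array([63.3, 61.7]), 89.48) (array([ 0.5536, -0.0067]), array([50.8, 49.5]), 89.48)
blue (292, 420, 80, 45) 1894.0 (array([ 0.4361, -0.2454]), array([68.5, 72.4]), 19.6) (array([ 0.4331, -0.1796]), array([54.9, 58.1]), 19.6)
yellow (271, 3, 129, 137) 10636.0 (array([0.4319, 0.1205]), array([77.6, 77.4]), 68.76) (array([0.4297, 0.114 ]), array([62.3, 62.1]), 68.76)
yellow (459, 308, 70, 36) 2132.0 (array([ 0.5859, -0.0976]), array([37.4, 62. ]), 89.82) (array([ 0.5533, -0.061 ]), array([30. , 49.8]), 89.82)Traceback (most recent call last):
  File "go.py", line 8, in <module>
    M=R.as_matrix();print('yaw now %.2f'%np.degrees(np.arctan2(M[1,1],M[0,1])),s['position'].round(4),s['opening'].round(3))
                                                                                                      ^^^^^^^^^^^^^^^^^^
AttributeError: 'float' object has no attribute 'round'
```

View pics/w2.png

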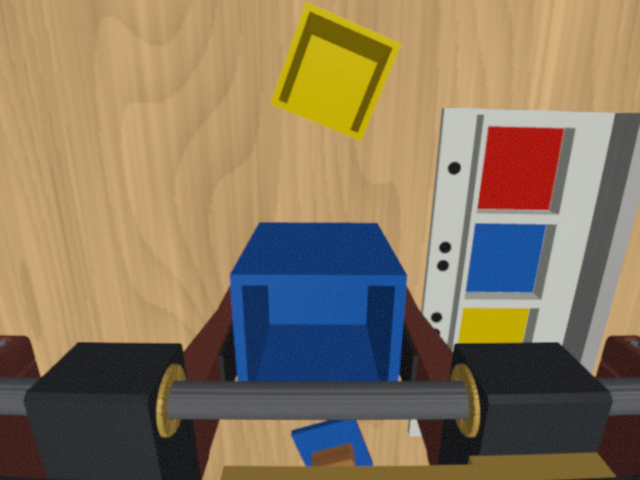

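```bash
sed -i "s/s\['opening'\].round(3)/round(s['opening'],3)/" go.py; python3 go.py .583 -.027 .16 -0.3
python3 - <<'E'
from h import *
p=env.camera_params('wrist'); im=cv2.imread('pics/w2.png')
print(cast(p,[(233,272),(317,272),(402,272)],.1985)); print(env.sense()['position'])
E
```

```text
yaw now 0.30 [0.4204 0.0058 0.1579] 0.702
shift [-0.003   0.1625  0.0336] turn [ 0.0105 -0.0061  0.0045]
[[0.39079404 0.03569493 0.1985    ]
 [0.42025823 0.03596735 0.1985    ]
 [0.45000518 0.03618902 0.1985    ]]
[0.42036145 0.00577303 0.15792208]
```

```bash
python3 -m creep '0 0.04 0.01 0.01 0 0; 0 0.08 0.02 0.01 -0.006 0.004; 0 0.12 0.03 0.01 -0.006 0.004; 0 0.15 0.032 0.01 -0.006 0.004; 0 0.1625 0.032 0.01 -0.006 0.004; 0 0.1625 0.032 0.01 -0.006 0.004; 0 0.1625 0.032 0.01 -0.006 0.004'; python3 go.py .583 -.026 .038 -0.3; python3 look.py w3;  python3 - <<'E'
from h import *
im,p=snap('side','s3'); im,p=snap('scene','c3')
E
```

```text
time: 7.25
position: [0.5822, -0.0252, 0.1556]
tool_rot: [-0.498, -0.5, -0.5, 0.502]
contact_force: [0.4, 0.1, -1.7]
opening: 0.704
yaw now -0.19 [ 0.5822 -0.0252  0.1556] 0.704
shift [0.1175 0.0012 0.0008] turn [ 0.0019 -0.0003  0.0035]
7.3 [ 0.5822 -0.0253  0.1561]
red (276, 82, 88, 88) 7302.0 (array([0.5832, 0.0491]), array([66.4, 67.1]), 89.86) (array([0.5832, 0.0507]), array([53.1, 53.7]), 89.86)
red (108, 300, 78, 52) 2392.5 (array([ 0.421 , -0.1296]), array([49.5, 71. ]), 85.44) (array([ 0.4533, -0.0923]), array([39.6, 56.8]), 85.44)
blue (231, 185, 176, 196) 28339.0 (array([ 0.5813, -0.0935]), array([160.7, 192.8]), 0.03) (array([ 0.5817, -0.0634]), array([128.7, 154.3]), 0.03)
blue (213, 432, 10, 13) 78.5 (array([ 0.4759, -0.2643]), array([17.2,  9.5]), 84.46) (array([ 0.4973, -0.2001]), array([13.7,  7.6]), 84.46)
yellow (6, 0, 161, 95) 11833.5 (array([0.4052, 0.1124]), array([ 66.4, 125.6]), 83.59) (array([0.4407, 0.1014]), array([ 53.2, 100.6]), 83.59)
orange (309, 421, 18, 17) 261.5 (array([ 0.5811, -0.2511]), array([17.8, 21.2]), 0.11) (array([ 0.5815, -0.1896]), array([14.2, 17. ]), 0.11)
```

View pics/w3.png

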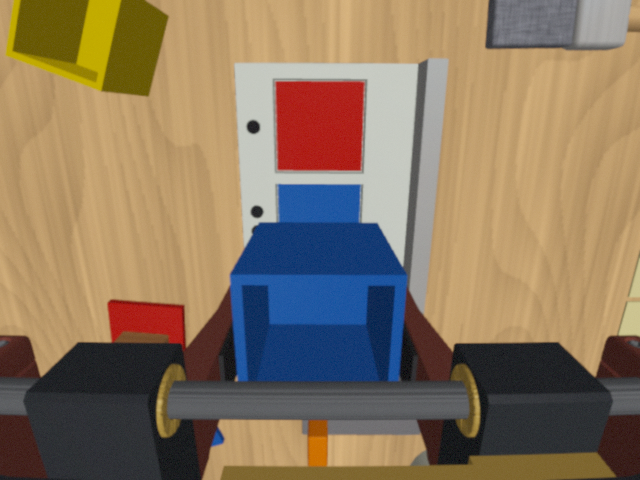

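View pics/s3.png

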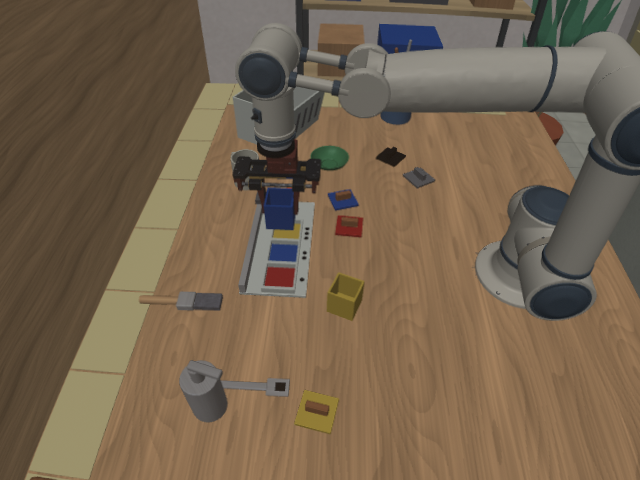

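```bash
python3 -m creep '0.03 0.001 0.0003 0 0 0.0035; 0.06 0.001 0.0003 0 0 0.0035; 0.085 0.001 0.0003 0 0 0.0035; 0.1 0.001 0.0003 0 0 0.0035;0.108 0.001 0.0003 0 0 0.0035;0.114 0.001 0.0003 0 0 0.0035;0.117 0.001 0.0003 0 0 0.0035;0.118 0.001 0.0003 0 0 0.0035;0.118 0.001 0.0003 0 0 0.0035'
```

```text
time: 8.3
position: [0.5837, -0.0256, 0.0399]
tool_rot: [0.5, 0.502, 0.498, -0.5]
contact_force: [-0.4, 0.3, -1.8]
opening: 0.707
```

```bash
python3 -m creep '0.001 0 0 0 0 0;0.002 0 0 0 0 0;0.0025 0 0 0 0 0;0.0025 0 0 0 0 0'
```

```text
time: 8.7
position: [0.5839, -0.0256, 0.0378]
tool_rot: [0.5, 0.502, 0.498, -0.5]
contact_force: [0.2, 0.4, 0.3]
opening: 0.701
```

Seated (z 0.0378 = grasp height + 8 mm). Release, rise, and look towards the yellow can and this one.

```bash
python3 -m creep '0 0 0 0 0 0;0 0 0 0 0 0;0 0 0 0 0 0;-0.03 0 0 0 0 0;-0.07 0 0 0 0 0;-0.11 0 0 0 0 0;-0.15 -0.04 0 0 0 0;-0.19 -0.08 0 0 0 0;-0.19 -0.12 0 0 0 0;-0.19 -0.13 -0.01 0 0 0;-0.19 -0.13 -0.02 0 0 0;-0.19 -0.13 -0.02 0 0 0' 1; python3 look.py w4
```

```text
time: 9.9
position: [0.4536, -0.0039, 0.2265]
tool_rot: [0.5, 0.502, 0.498, -0.499]
contact_force: [-0.4, -0.3, -0.4]
opening: 1.001
9.95 [ 0.4537 -0.0044  0.226 ]
red (416, 112, 70, 70) 4212.0 (array([0.5855, 0.0491]), array([66.4, 63.6]), 89.49) (array([0.564 , 0.0539]), array([55.6, 53.2]), 89.49)
red (256, 289, 63, 59) 3237.5 (array([ 0.4192, -0.141 ]), array([71.1, 68.7]), 85.52) (array([ 0.4247, -0.1053]), array([59.5, 57.6]), 85.52)
blue (410, 194, 96, 82) 6684.0 (array([ 0.602 , -0.0427]), array([90. , 97.9]), 89.59) (array([ 0.5779, -0.023 ]), array([75.4, 82. ]), 89.59)
blue (384, 446, 71, 19) 879.5 (array([ 0.5884, -0.3508]), array([92.7, 30.8]), 5.96) (array([ 0.5664, -0.281 ]), array([77.6, 25.8]), 5.96)
blue (275, 366, 52, 16) 460.5 (array([ 0.4337, -0.2152]), array([21.6, 61.5]), 89.81) (array([ 0.4368, -0.1675]), array([18.1, 51.5]), 89.81)
yellow (237, 14, 100, 108) 6632.5 (array([0.4252, 0.1206]), array([74.1, 74.6]), 68.79) (array([0.4298, 0.1138]), array([62.1, 62.5]), 68.79)
yellow (404, 267, 61, 50) 1144.5 (array([ 0.5844, -0.1082]), array([60. , 64.1]), 89.64) (array([ 0.5631, -0.0778]), array([50.3, 53.6]), 89.64)
```

View pics/w4.png

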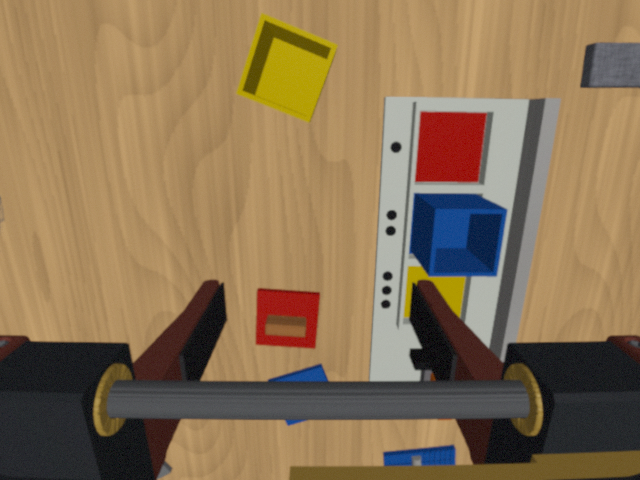

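```bash
python3 go.py .4298 .1138 .030 -21.2
```

```text
yaw now -0.15 [ 0.4537 -0.0044  0.226 ] 1.0
shift [ 0.196  -0.0248 -0.1181] turn [ 0.3674 -0.0006 -0.0032]
```

```bash
python3 -m creep '0 -0.01 -0.04 0.13 0 0; 0 -0.02 -0.08 0.26 0 0; 0.03 -0.0248 -0.118 0.367 0 0;0.06 -0.0248 -0.118 0.367 0 0;0.10 -0.0248 -0.118 0.367 0 0;0.13 -0.0248 -0.118 0.367 0 0;0.16 -0.0248 -0.118 0.367 0 -0.003;0.185 -0.0248 -0.118 0.367 0 -0.003;0.196 -0.0248 -0.118 0.367 0 -0.003;0.196 -0.0248 -0.118 0.367 0 -0.003;0.196 -0.0248 -0.118 0.367 0 -0.003' 1 25;  python3 -m creep '0 0 0 0 0 0;0 0 0 0 0 0;0 0 0 0 0 0;0 0 0 0 0 0;0 0 0 0 0 0;0 0 0 0 0 0;0 0 0 0 0 0' 0 25;python3 go.py .582 -.1033 .16 -0.3
```

```text
time: 11.05
position: [0.4304, 0.1138, 0.0305]
tool_rot: [0.4, 0.584, 0.4, -0.583]
contact_force: [0.4, 0.9, -0.3]
opening: 1.001
time: 11.75
position: [0.4307, 0.1139, 0.0312]
tool_rot: [0.4, 0.584, 0.4, -0.583]
contact_force: [-2.0, 0.4, 6.1]
opening: 0.701
yaw now -21.17 [0.4307 0.1139 0.0312] 0.701
shift [-0.1288  0.2196  0.1478] turn [-0.3642 -0.0012 -0.0011]
```

```bash
python3 -m creep '-0.04 0 0 0 0 0;-0.08 0 0 0 0 0;-0.12 0 0 -0.12 0 0;-0.129 0.04 0.025 -0.24 0 0;-0.129 0.08 0.05 -0.364 0 0;-0.129 0.12 0.08 -0.364 0 0;-0.129 0.16 0.11 -0.364 0 0;-0.129 0.19 0.13 -0.364 0 0;-0.129 0.21 0.142 -0.364 0 0;-0.129 0.2196 0.1478 -0.364 0 0;-0.129 0.2196 0.1478 -0.364 0 0;-0.129 0.2196 0.1478 -0.364 0 0' 0 25; python3 look.py w5;python3 go.py .5828 -.1045 .04 -0.3;python3 - <<'E'
from h import *
im,p=snap('side','s5')
E
```

```text
time: 12.95
position: [0.5815, -0.1025, 0.1598]
tool_rot: [0.498, 0.502, 0.499, -0.501]
contact_force: [0.1, 0.4, -1.6]
opening: 0.704
13.0 [ 0.5815 -0.1022  0.1602]
red (274, 0, 91, 67) 5753.5 (array([0.583 , 0.0399]), array([45.6, 67. ]), 89.78) (array([0.5828, 0.0281]), array([36.6, 53.9]), 89.78)
red (95, 220, 83, 78) 4208.5 (array([ 0.4199, -0.1415]), array([70.6, 71. ]), 85.55) (array([ 0.4518, -0.1176]), array([56.7, 57. ]), 85.55)
blue (271, 76, 101, 102) 9762.5 (array([ 0.5846, -0.0292]), array([78.3, 78.3]), 89.76) (array([ 0.5841, -0.0274]), array([62.9, 62.9]), 89.76)
blue (282, 429, 88, 33) 1951.5 (array([ 0.5891, -0.3547]), array([92.4, 38.1]), 6.28) (array([ 0.5877, -0.2888]), array([74.2, 30.6]), 6.28)
blue (131, 322, 65, 28) 809.5 (array([ 0.4341, -0.2261]), array([63.6, 26.5]), 19.4) (array([ 0.4632, -0.1855]), array([51.1, 21.3]), 19.4)
yellow (231, 184, 175, 198) 28441.5 (array([ 0.5814, -0.1727]), array([197.2, 160.1]), 89.78) (array([ 0.5815, -0.1427]), array([158.4, 128.6]), 89.78)
yaw now -0.25 [ 0.5815 -0.1022  0.1602] 0.702
shift [0.1202 0.0012 0.0025] turn [ 0.0008 -0.0014 -0.0009]
```

View pics/w5.png

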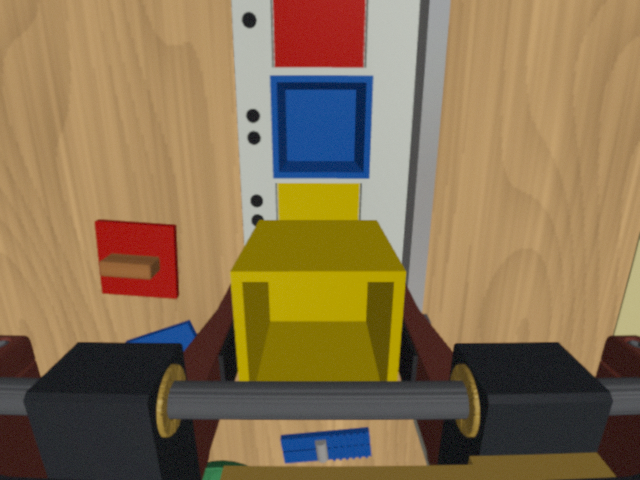

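View pics/s5.png

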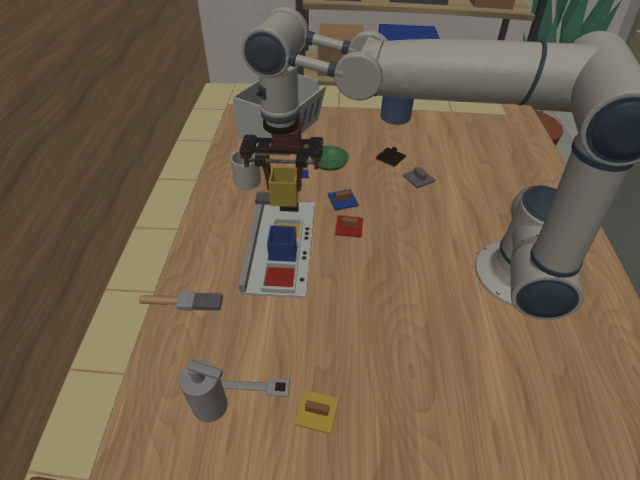

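```bash
python3 -m creep '0.03 0.001 0.0025 0 0 0; 0.06 0.001 0.0025 0 0 0; 0.085 0.001 0.0025 0 0 0; 0.1 0.001 0.0025 0 0 0;0.108 0.001 0.0025 0 0 0;0.114 0.001 0.0025 0 0 0;0.118 0.001 0.0025 0 0 0;0.121 0.001 0.0025 0 0 0;0.122 0.001 0.0025 0 0 0;0.122 0.001 0.0025 0 0 0'
```

```text
time: 14.05
position: [0.5832, -0.1046, 0.0393]
tool_rot: [0.499, 0.502, 0.499, -0.5]
contact_force: [-0.7, 0.6, 1.0]
opening: 0.703
```

```bash
python3 -m creep '0 0 0 0 0 0;0 0 0 0 0 0;0 0 0 0 0 0;-0.03 0 0 0 0 0;-0.07 0 0 0 0 0;-0.11 0 0 0 0 0;-0.12 0 0.04 0 0 0;-0.12 -0.001 0.08 0 0 0;-0.12 -0.001 0.0915 0 0 0;-0.12 -0.001 0.0915 0 0 0;-0.12 -0.001 0.0915 0 0 0' 1; python3 look.py w6;python3 go.py .5825 -.196 .06 -0.3
```

```text
time: 15.15
position: [0.5813, -0.1954, 0.1587]
tool_rot: [0.499, 0.502, 0.499, -0.5]
contact_force: [0.1, 0.8, -0.5]
opening: 1.0
15.2 [ 0.5815 -0.1949  0.1588]
red (74, 110, 91, 90) 5651.5 (array([ 0.4197, -0.1421]), array([69., 71.]), 85.61) (array([ 0.4517, -0.1364]), array([55.4, 57. ]), 85.61)
blue (268, 0, 107, 43) 4115.0 (array([ 0.5845, -0.0446]), array([28.6, 78.3]), 89.87) (array([ 0.5839, -0.0582]), array([22.9, 62.8]), 89.87)
blue (107, 229, 95, 89) 3909.0 (array([ 0.4378, -0.2484]), array([70.9, 68.9]), 19.55) (array([ 0.4662, -0.2217]), array([56.9, 55.3]), 19.55)
blue (278, 355, 96, 27) 1771.0 (array([ 0.5892, -0.3478]), array([30.3, 93.9]), 89.7) (array([ 0.5877, -0.3014]), array([24.3, 75.4]), 89.7)
yellow (268, 49, 104, 106) 10428.0 (array([ 0.5837, -0.1029]), array([78.5, 78.8]), 89.83) (array([ 0.5833, -0.1049]), array([63. , 63.2]), 89.83)
orange (306, 214, 23, 57) 1158.0 (array([ 0.5811, -0.2181]), array([51.4, 19.6]), 89.78) (array([ 0.5812, -0.1974]), array([41.3, 15.7]), 89.78)
yaw now -0.19 [ 0.5815 -0.1949  0.1588] 1.001
shift [0.0988 0.0008 0.0013] turn [ 0.0019 -0.002  -0.0019]
```

View pics/w6.png

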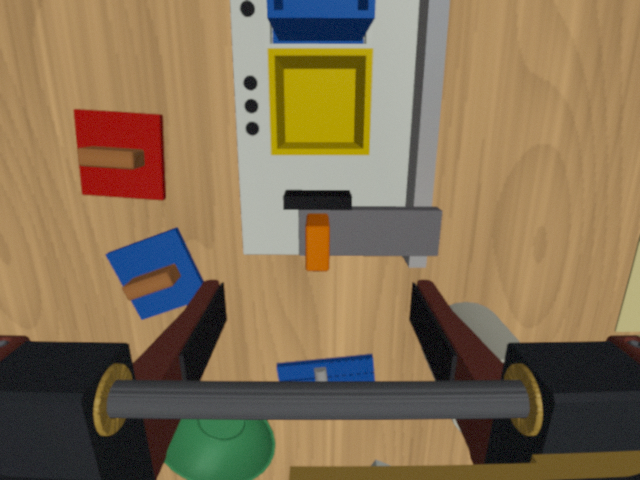

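```bash
python3 -m creep '0.04 0.001 0.001 0 0 0; 0.08 0.001 0.001 0 0 0;0.095 0.001 0.001 0 0 0;0.099 0.001 0.001 0 0 0;0.099 0.001 0.001 0 0 0' 0.5; python3 -m creep '0 0 0 0 0 0;0 0 0 0 0 0;0 0 0 0 0 0;0 0 0 0 0 0;0 0 0 0 0 0;0 0 0 0 0 0' 0 25;  python3 -m creep '0 0 -0.015 0 0 0; 0 0 -0.022 0 0 0; 0 0 -0.027 0 0 0; 0 0 -0.030 0 0 0; 0 0 -0.032 0 0 0'
```

```text
time: 15.7
position: [0.583, -0.1951, 0.0605]
tool_rot: [0.499, 0.502, 0.499, -0.5]
contact_force: [-0.0, 0.2, -0.4]
opening: 0.584
time: 16.3
position: [0.5812, -0.1954, 0.0615]
tool_rot: [0.498, 0.501, 0.5, -0.501]
contact_force: [-9.6, 1.5, 6.6]
opening: 0.183
time: 16.8
position: [0.5813, -0.1632, 0.0616]
tool_rot: [-0.498, -0.501, -0.5, 0.501]
contact_force: [0.7, -2.5, -1.2]
opening: 0.184
```

```bash
python3 -m creep '0 0 -0.001 0 0 0; 0 0 -0.002 0 0 0; 0 0 -0.003 0 0 0'; python3 -m creep '0 0 -0.001 0 0 0; 0 0 -0.002 0 0 0;0 0 -0.002 0 0 0'
```

```text
time: 17.1
position: [0.5813, -0.1605, 0.0615]
tool_rot: [-0.498, -0.501, -0.5, 0.501]
contact_force: [0.2, -2.6, -1.5]
opening: 0.178
time: 17.4
position: [0.5814, -0.1598, 0.0616]
tool_rot: [-0.499, -0.501, -0.499, 0.502]
contact_force: [0.7, -6.6, -1.8]
opening: 0.18
```

```bash
python3 -m creep '0 0 -0.001 0 0 0; 0 0 -0.002 0 0 0;0 0 -0.003 0 0 0;0 0 -0.003 0 0 0'
```

```text
time: 17.8
position: [0.5814, -0.1597, 0.0616]
tool_rot: [-0.5, -0.5, -0.497, 0.503]
contact_force: [1.3, -11.6, -2.6]
opening: 0.185
```

```bash
python3 -m creep '0 0 0 0 0 0;0 0 0 0 0 0;0 0 0 0 0 0' 0.5;  python3 -m creep '-0.03 0 0 0 0 0;-0.07 0 0 0 0 0;-0.11 -0.04 0 0 0 0;-0.13 -0.08 0 0 0 0;-0.13 -0.12 0.01 0 0 0;-0.13 -0.144 0.04 0 0 0;-0.13 -0.144 0.075 0 0 0;-0.13 -0.144 0.1 0 0 0;-0.13 -0.144 0.13 0 0 0;-0.13 -0.144 0.15 0 0 0;-0.13 -0.144 0.15 0 0 0;-0.13 -0.144 0.15 0 0 0' 0.5; python3 look.py w7
```

```text
time: 18.1
position: [0.5814, -0.159, 0.0617]
tool_rot: [-0.5, -0.5, -0.498, 0.503]
contact_force: [1.1, -0.1, -0.0]
opening: 0.413
time: 19.3
position: [0.4368, -0.307, 0.1924]
tool_rot: [-0.499, -0.5, -0.498, 0.502]
contact_force: [-0.2, -0.0, 0.8]
opening: 0.506
19.35 [ 0.4369 -0.3067  0.1925]
red (252, 0, 87, 60) 3550.0 (array([ 0.4179, -0.1544]), array([45. , 69.1]), 85.57) (array([ 0.4214, -0.1668]), array([37. , 56.7]), 85.57)
blue (269, 93, 96, 99) 5820.0 (array([ 0.4367, -0.2491]), array([68.1, 68.3]), 19.51) (array([ 0.4368, -0.2446]), array([56. , 56.1]), 19.51)
blue (424, 235, 97, 42) 2556.5 (array([ 0.5883, -0.3563]), array([94.4, 34.5]), 6.15) (array([ 0.5614, -0.3327]), array([77.5, 28.4]), 6.15)
orange (528, 0, 25, 39) 474.0 (array([ 0.6228, -0.1473]), array([28.9, 19.6]), 90.0) (array([ 0.5897, -0.161 ]), array([23.8, 16.1]), 90.0)
```

View pics/w7.png

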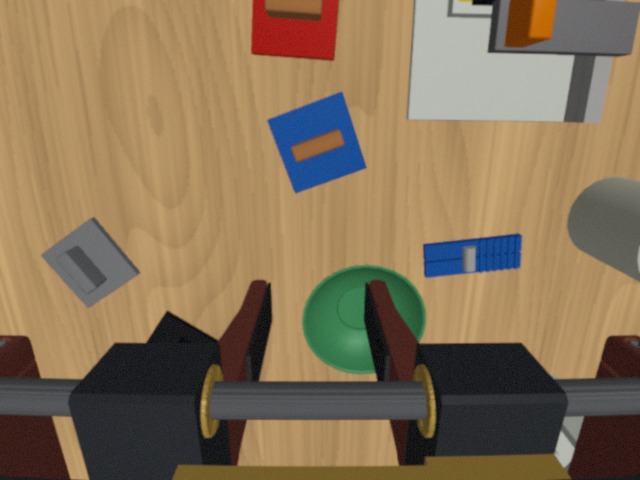

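```bash
python3 go.py .4369 -.2489 .0095 -70.5
```

```text
yaw now -0.28 [ 0.4369 -0.3067  0.1925] 0.499
shift [ 0.1828 -0.0002 -0.0585] turn [ 1.2257  0.0037 -0.0019]
```

```bash
python3 -m creep '0.02 0 -0.02 0.14 0 0;0.04 0 -0.04 0.28 0 0;0.06 0 -0.0585 0.42 0 0;0.07 0 -0.0585 0.56 0 0;0.08 0 -0.0585 0.70 0 0;0.09 0 -0.0585 0.84 0 0;0.10 0 -0.0585 0.98 0 0;0.12 0 -0.0585 1.12 0 0;0.13 0 -0.0585 1.225 0 0;0.13 0 -0.0585 1.225 0 0;0.13 0 -0.0585 1.225 0 0' 0.4; python3 go.py .4369 -.2489 .0095 -70.5
```

```text
time: 20.45
position: [0.4374, -0.2479, 0.0628]
tool_rot: [-0.123, -0.696, -0.12, 0.697]
contact_force: [0.8, 0.9, 0.4]
opening: 0.399
yaw now -70.23 [ 0.4374 -0.2479  0.0628] 0.399
shift [0.0533 0.0006 0.0007] turn [ 0.0047  0.0014 -0.0036]
```

```bash
python3 -m creep '0.02 0.0006 0.0007 0.005 0.001 -0.003;0.04 0.0006 0.0007 0.005 0.001 -0.003;0.05 0.0006 0.0007 0.005 0.001 -0.003;0.053 0.0006 0.0007 0.005 0.001 -0.003;0.053 0.0006 0.0007 0.005 0.001 -0.003'; python3 -m creep '0 0 0 0 0 0;0 0 0 0 0 0;0 0 0 0 0 0;0 0 0 0 0 0;0 0 0 0 0 0' 0 25
```

```text
time: 20.95
position: [0.4371, -0.2489, 0.0103]
tool_rot: [-0.12, -0.697, -0.12, 0.697]
contact_force: [0.1, 0.8, -0.3]
opening: 0.399
time: 21.45
position: [0.4375, -0.249, 0.0111]
tool_rot: [0.121, 0.697, 0.119, -0.697]
contact_force: [-0.1, 0.4, 4.8]
opening: 0.159
```

```bash
python3 go.py .50 -.06 .19 -90.25
```

```text
yaw now -70.46 [ 0.4375 -0.249   0.0111] 0.159
shift [-0.1791 -0.157  -0.1222] turn [ 0.3454 -0.0009 -0.0015]
```

```bash
python3 -m creep '-0.03 0 0 0 0 0;-0.07 0 0 0 0 0;-0.11 0 0 0 0 0;-0.14 -0.03 -0.02 0.1 0 0;-0.16 -0.06 -0.04 0.2 0 0;-0.178 -0.09 -0.06 0.3 0 0;-0.178 -0.12 -0.09 0.345 0 0;-0.178 -0.145 -0.11 0.345 0 0;-0.178 -0.157 -0.122 0.345 0 0;-0.178 -0.157 -0.122 0.345 0 0;-0.178 -0.157 -0.122 0.345 0 0'; python3 look.py w8;  python3 - <<'E'
from h import *
im,p=snap('side','s8')
E
```

```text
time: 22.55
position: [0.4995, -0.0602, 0.1885]
tool_rot: [-0.001, 0.707, -0.002, -0.707]
contact_force: [-0.0, -0.1, -0.2]
opening: 0.155
22.6 [ 0.4994 -0.0607  0.1886]
red (148, 76, 76, 81) 5439.5 (array([0.5831, 0.0523]), array([61.4, 66.8]), 89.57) (array([0.5832, 0.0318]), array([50.3, 54.7]), 89.57)
red (393, 255, 45, 67) 1609.0 (array([ 0.4188, -0.1545]), array([44.1, 70.6]), 85.75) (array([ 0.4485, -0.1377]), array([36.2, 57.9]), 85.75)
blue (243, 227, 150, 118) 10243.5 (array([ 0.4195, -0.0618]), array([142.8, 127.7]), 89.84) (array([ 0.449 , -0.0618]), array([117. , 104.7]), 89.84)
blue (221, 68, 96, 93) 8325.5 (array([ 0.584 , -0.0204]), array([80.7, 76.5]), 89.81) (array([ 0.5839, -0.0278]), array([66.2, 62.7]), 89.81)
blue (622, 58, 18, 108) 1194.5 (array([ 0.5868, -0.3404]), array([93.2, 16.2]), 13.3) (array([ 0.5862, -0.2901]), array([76.4, 13.3]), 13.3)
yellow (329, 68, 95, 93) 8275.0 (array([ 0.5838, -0.1118]), array([80. , 76.4]), 89.9) (array([ 0.5837, -0.1027]), array([65.6, 62.6]), 89.91)
orange (428, 108, 16, 22) 271.0 (array([ 0.5814, -0.1649]), array([12.8, 17.6]), 89.92) (array([ 0.5818, -0.1462]), array([10.5, 14.5]), 89.92)
```

View pics/w8.png

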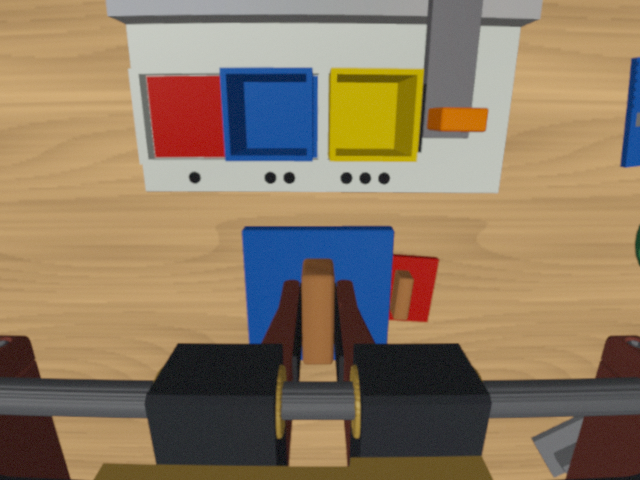

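View pics/s8.png

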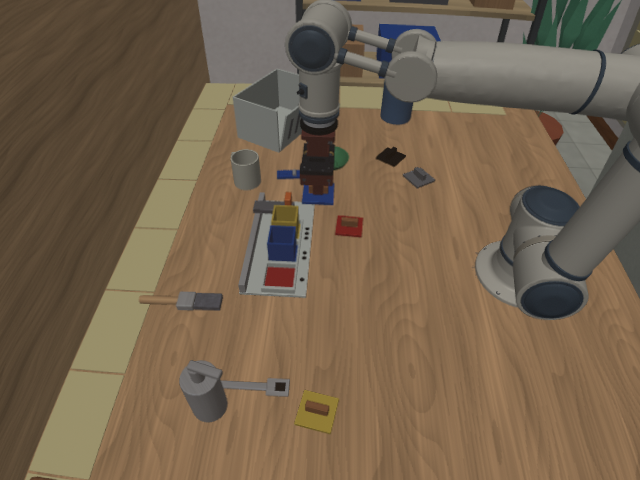

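```bash
python3 - <<'E'
from h import *
p=env.camera_params('wrist')
q=cast(p,[(220.5,115),(270,67.5),(270,161)],.078);print('can2 y',q[0,1]-.031,'x',(q[1,0]-.031,q[2,0]+.031))
q=cast(p,[(424,115),(375,67.5),(375,161)],.078);print('can3 y',q[0,1]+.031,'x',(q[1,0]-.031,q[2,0]+.031))
z=env.sense()['position'][2]-.0107+.008
q=cast(p,[(242.7,229),(393.3,227),(318,227)],z);print('lid',q.round(4),env.sense()['position'])
im=cv2.imread('pics/w8.png')
cv2.imwrite('pics/crop8.png',cv2.resize(im[200:370,225:415],None,fx=4,fy=3.5,interpolation=cv2.INTER_CUBIC))
E
python3 go.py .584 -.027 .16 -90.25
```

```text
can2 y -0.026802644472613178 x (np.float64(0.5836394769121986), np.float64(0.5837319354597034))
can3 y -0.10542058054961467 x (np.float64(0.5834132160457725), np.float64(0.583437108770068))
lid [[ 0.5342 -0.0283  0.186 ]
 [ 0.5349 -0.0969  0.186 ]
 [ 0.535  -0.0626  0.186 ]] [ 0.4994165  -0.06093807  0.18868867]
yaw now -90.28 [ 0.4994 -0.0609  0.1887] 0.161
shift [ 0.0287 -0.0344 -0.0844] turn [-0.0006 -0.0006 -0.0017]
```

View pics/crop8.png

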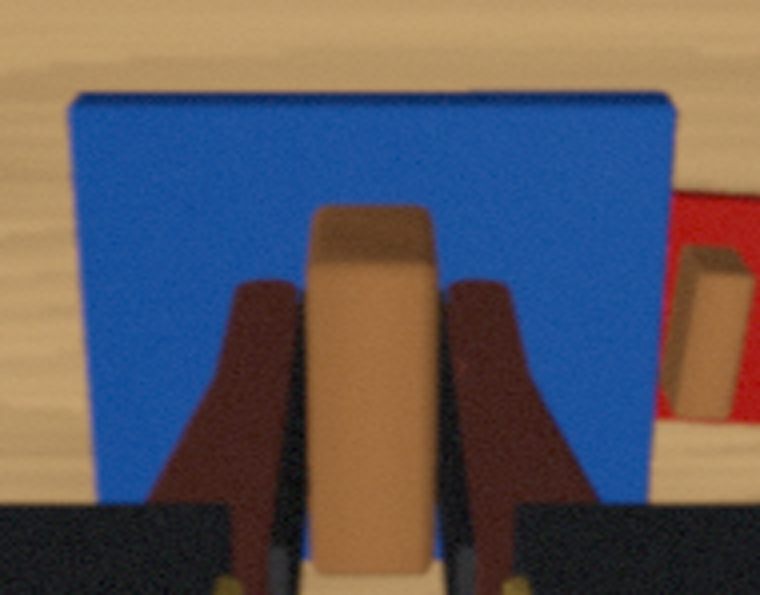

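Run:
```python
from h import *
from scipy.spatial.transform import Rotation as Ro
for i in range(3):
    im,p=snap('wrist','w9_%d'%i); s=env.sense();q=s['tool_rot'];M=Ro.from_quat([q[1],q[2],q[3],q[0]]).as_matrix()
    R=np.array(p['R']);C=-R.T@np.array(p['t'])
    print(s['position'].round(4),(M.T@(C-s['position'])).round(4)); print((R@M).round(4).tolist())
    z=s['position'][2]-.0027
    print(cast(p,[(242.7,231),(393.3,231),(318,300)],z).round(4).tolist())
# start
R=np.array([[1.0, 0.0011, -0.002], [0.0016, -0.9528, 0.3037], [-0.0016, -0.3037, -0.9528]]);t=np.array([-0.5994, -0.0391, 0.3926]);q=[ 0.49949846,  0.4995296 ,  0.50050431, -0.50046669];M=Ro.from_quat([q[1],q[2],q[3],q[0]]).as_matrix()
print((M.T@(-R.T@t-np.array([5.99706228e-01, 4.39923915e-06, 2.21505578e-01]))).round(4),(R@M).round(4).tolist())
```

```text
[ 0.4994 -0.0611  0.1888] [-0.163  0.001 -0.084]
[[-0.0004, 1.0, -0.0015], [-0.3039, 0.0013, 0.9527], [0.9527, 0.0009, 0.3039]]
[[0.5333, -0.0283, 0.1861], [0.533, -0.097, 0.1861], [0.4983, -0.0625, 0.1861]]
[ 0.4995 -0.0611  0.1889] [-0.1631  0.0012 -0.0839]
[[-0.0004, 1.0, -0.0012], [-0.3038, 0.0011, 0.9527], [0.9527, 0.0008, 0.3038]]
[[0.5333, -0.0284, 0.1862], [0.533, -0.0971, 0.1862], [0.4982, -0.0626, 0.1862]]
[ 0.4995 -0.061   0.1889] [-0.1631  0.0013 -0.0839]
[[-0.0004, 1.0, -0.001], [-0.3037, 0.0008, 0.9528], [0.9528, 0.0007, 0.3037]]
[[0.5333, -0.0284, 0.1862], [0.533, -0.0971, 0.1862], [0.4983, -0.0626, 0.1862]]
[-1.632e-01  1.000e-04 -8.260e-02] [[0.0001, 1.0, -0.0011], [-0.3038, 0.001, 0.9528], [0.9528, 0.0002, 0.3038]]
```

```bash
python3 go.py .5846 -.0259 .0895 -90.25
```

```text
yaw now -90.31 [ 0.4995 -0.061   0.1889] 0.158
shift [ 0.0994 -0.0357 -0.0848] turn [-0.0011 -0.0011 -0.0016]
```

```bash
python3 -m creep '0 -0.02 -0.03 0 0 0; 0 -0.03 -0.06 0 0 0; 0.02 -0.0357 -0.085 0 0 0; 0.04 -0.0357 -0.085 0 0 0; 0.06 -0.0357 -0.085 0 0 0; 0.075 -0.0357 -0.085 0 0 0;0.085 -0.0357 -0.085 -0.001 -0.001 -0.001;0.092 -0.0357 -0.085 -0.001 -0.001 -0.001;0.092 -0.0357 -0.085 -0.001 -0.001 -0.001'; python3 go.py .5846 -.0259 .0885 -90.25
```

```text
time: 23.7
position: [0.5845, -0.0261, 0.0964]
tool_rot: [0.002, -0.707, 0.002, 0.707]
contact_force: [-0.4, -0.7, -0.6]
opening: 0.159
yaw now -90.28 [ 0.5845 -0.0261  0.0964] 0.159
shift [ 0.0079 -0.0002 -0.0001] turn [-0.0005  0.0007 -0.0005]
```

```bash
python3 -m creep '0.003 0 0 0 0 0; 0.006 0 0 0 0 0; 0.0075 0 0 0 0 0; 0.008 0 0 0 0 0;0.008 0 0 0 0 0'
```

```text
time: 24.2
position: [0.5847, -0.0261, 0.0892]
tool_rot: [-0.001, 0.707, -0.002, -0.707]
contact_force: [-0.8, -0.5, 2.4]
opening: 0.162
```

```bash
python3 -m creep '0.0005 0 0 0 0 0;0 0 0 0 0 0;0 0 0 0 0 0' 0.4; python3 -m creep '-0.03 0 0 0 0 0;-0.07 0 0 0 0 0;-0.1 0 0.03 0 0 0;-0.1 0 0.06 0 0 0;-0.1 0 0.085 0 0 0;-0.1 0 0.085 0 0 0;-0.1 0 0.085 0 0 0'; python3 look.py w10
```

```text
time: 24.5
position: [0.5847, -0.026, 0.0891]
tool_rot: [-0.001, 0.707, -0.002, -0.707]
contact_force: [0.7, 0.6, 0.4]
opening: 0.379
time: 25.2
position: [0.4999, -0.0256, 0.1893]
tool_rot: [-0.002, 0.708, -0.002, -0.707]
contact_force: [-0.2, 0.1, -0.1]
opening: 0.398
25.25 [ 0.5001 -0.0256  0.189 ]
red (189, 77, 77, 80) 5704.0 (array([0.5832, 0.0507]), array([64.3, 66.2]), 89.49) (array([0.5833, 0.0367]), array([52.7, 54.3]), 89.49)
red (394, 253, 79, 68) 3298.0 (array([ 0.4198, -0.1416]), array([70.3, 70.5]), 85.69) (array([ 0.4493, -0.121 ]), array([57.7, 57.8]), 85.69)
blue (265, 61, 106, 106) 10654.0 (array([ 0.5845, -0.0276]), array([88.9, 87.5]), 89.79) (array([ 0.5844, -0.0275]), array([72.9, 71.8]), 89.79)
yellow (369, 69, 105, 93) 8745.5 (array([ 0.584 , -0.1165]), array([86.3, 77.4]), 89.45) (array([ 0.5839, -0.1004]), array([70.8, 63.5]), 89.45)
orange (473, 109, 23, 22) 386.5 (array([ 0.5808, -0.1732]), array([18.1, 19.2]), 3.46) (array([ 0.5813, -0.1469]), array([14.9, 15.7]), 3.46)
orange (522, 110, 15, 14) 110.0 (array([ 0.584 , -0.2127]), array([11., 13.]), 0.63) (array([ 0.584 , -0.1793]), array([ 9. , 10.7]), 0.63)
```

View pics/w10.png

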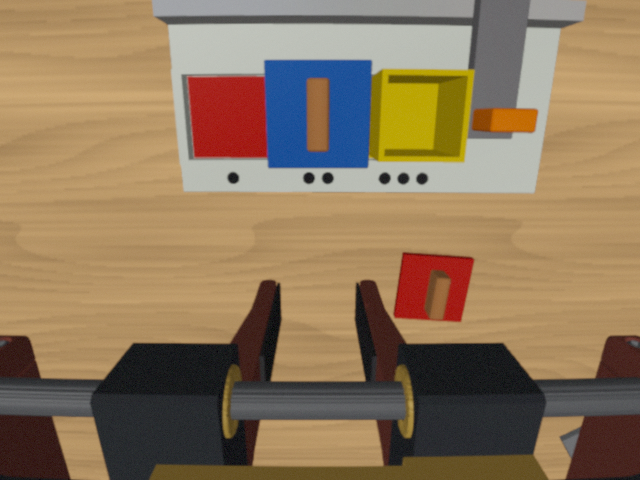

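```bash
python3 go.py .41 .362 .20 -90.25; python3 -c "
from h import *
print(env.sense()['joint_positions'].round(3))
p=env.camera_params('scene');print(cast(p,[(492,262)],0),cast(p,[(503,205)],.16))"
```

```text
yaw now -90.28 [ 0.5001 -0.0256  0.189 ] 0.397
shift [-0.0113 -0.3872  0.092 ] turn [-0.0004 -0.0007 -0.0006]
[-1.190e-01 -1.820e-01  1.555e+00 -1.000e-03  1.768e+00  1.457e+00]
[[0.7152376  0.36218049 0.        ]] [[0.65739941 0.37780188 0.16      ]]
```

```bash
python3 -m creep '-0.01 -0.02 0.01 0 0 0;-0.01 -0.06 0.03 0 0 0;-0.01 -0.10 0.05 0 0 0;-0.01 -0.14 0.07 0 0 0;-0.01 -0.18 0.09 0 0 0;-0.01 -0.22 0.092 0 0 0;-0.01 -0.26 0.092 0 0 0;-0.01 -0.30 0.092 0 0 0;-0.01 -0.34 0.092 0 0 0;-0.01 -0.375 0.092 0 0 0;-0.01 -0.387 0.092 0 0 0;-0.01 -0.387 0.092 0 0 0;-0.01 -0.387 0.092 0 0 0'; python3 look.py w11
```

```text
time: 26.55
position: [0.4104, 0.3612, 0.1982]
tool_rot: [-0.001, 0.707, -0.002, -0.707]
contact_force: [-0.6, 0.0, -0.1]
opening: 0.4
26.6 [0.4105 0.3608 0.1986]
yellow (268, 85, 90, 93) 5974.0 (array([0.4797, 0.3644]), array([69.6, 69.6]), 78.16) (array([0.4823, 0.3636]), array([57.4, 57.4]), 78.16)
```

View pics/w11.png

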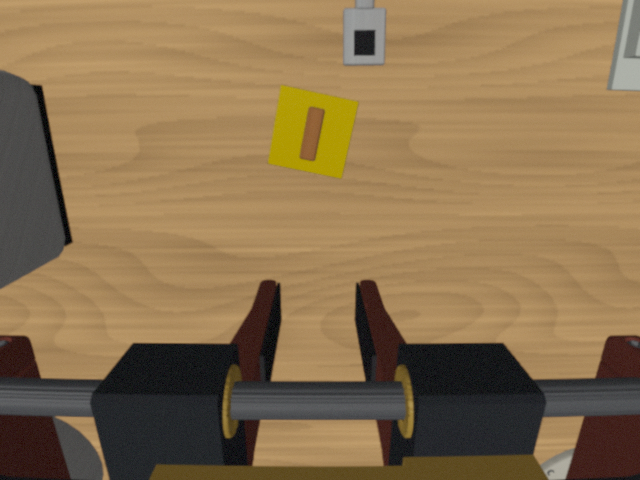

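```bash
python3 go.py .4797 .3644 .05 -101.84
```

```text
yaw now -90.33 [0.4105 0.3608 0.1986] 0.398
shift [ 0.1486 -0.0042 -0.0691] turn [ 0.2009 -0.0008 -0.0012]
```

```bash
python3 -m creep '0.03 -0.004 -0.03 0.1 0 0;0.06 -0.004 -0.06 0.2 0 0;0.1 -0.004 -0.069 0.2 0 0;0.13 -0.004 -0.069 0.2 0 0;0.148 -0.004 -0.069 0.2 0 0;0.148 -0.004 -0.069 0.2 0 0;0.148 -0.004 -0.069 0.2 0 0'; python3 go.py .4797 .3644 .010 -101.84
```

```text
time: 27.3
position: [0.4801, 0.3633, 0.0515]
tool_rot: [-0.073, 0.704, -0.073, -0.703]
contact_force: [-0.2, -0.7, 0.4]
opening: 0.398
yaw now -101.87 [0.4801 0.3633 0.0515] 0.398
shift [ 0.0415 -0.001   0.0007] turn [-0.0005 -0.0014 -0.0008]
```

```bash
python3 -m creep '0.015 -0.001 0.0005 0 0 0;0.03 -0.001 0.0005 0 0 0;0.038 -0.001 0.0005 0 0 0;0.0415 -0.001 0.0005 0 0 0;0.0415 -0.001 0.0005 0 0 0'; python3 -m creep '0 0 0 0 0 0;0 0 0 0 0 0;0 0 0 0 0 0;0 0 0 0 0 0;0 0 0 0 0 0' 0 25;python3 go.py .50 -.085 .19 -90.25
```

```text
time: 27.8
position: [0.4796, 0.3642, 0.0095]
tool_rot: [-0.072, 0.704, -0.074, -0.703]
contact_force: [1.0, -0.5, -0.8]
opening: 0.4
time: 28.3
position: [0.4797, 0.3644, 0.0097]
tool_rot: [-0.073, 0.704, -0.073, -0.703]
contact_force: [-0.4, 0.5, 0.3]
opening: 0.159
yaw now -101.86 [0.4797 0.3644 0.0097] 0.159
shift [-0.1797  0.4358 -0.1124] turn [-0.2026 -0.001  -0.0012]
```

```bash
python3 -m creep '-0.03 0 0 0 0 0;-0.07 0 0 0 0 0;-0.11 0 0 0 0 0;-0.15 0.03 -0.01 -0.1 0 0;-0.18 0.07 -0.02 -0.2 0 0;-0.18 0.11 -0.03 -0.2 0 0;-0.18 0.15 -0.04 -0.2026 0 0;-0.18 0.19 -0.05 -0.2026 0 0;-0.18 0.23 -0.06 -0.2026 0 0;-0.18 0.27 -0.07 -0.2026 0 0;-0.18 0.31 -0.08 -0.2026 0 0;-0.18 0.35 -0.09 -0.2026 0 0;-0.18 0.39 -0.10 -0.2026 0 0;-0.18 0.42 -0.108 -0.2026 0 0;-0.18 0.4358 -0.1124 -0.2026 0 0;-0.18 0.4358 -0.1124 -0.2026 0 0;-0.18 0.4358 -0.1124 -0.2026 0 0'; python3 look.py w12
```

```text
time: 30.0
position: [0.4999, -0.0848, 0.1902]
tool_rot: [-0.002, 0.707, -0.002, -0.707]
contact_force: [-0.4, 0.7, -1.5]
opening: 0.158
30.05 [ 0.5    -0.0843  0.1903]
red (120, 78, 62, 80) 4080.5 (array([0.583 , 0.0594]), array([47.5, 66.8]), 89.38) (array([0.5831, 0.0332]), array([39. , 54.8]), 89.38)
red (390, 257, 23, 64) 964.0 (array([ 0.4178, -0.1692]), array([18.3, 69.3]), 89.48) (array([ 0.4476, -0.1543]), array([15. , 56.9]), 89.48)
blue (175, 61, 114, 107) 11140.0 (array([ 0.5844, -0.0131]), array([94.6, 88.7]), 89.62) (array([ 0.5843, -0.0262]), array([77.6, 72.8]), 89.62)
blue (596, 55, 44, 111) 3472.5 (array([ 0.5891, -0.3552]), array([93.2, 36.7]), 6.45) (array([ 0.5882, -0.3069]), array([76.5, 30.2]), 6.45)
yellow (241, 227, 154, 118) 10613.0 (array([ 0.4191, -0.0859]), array([146.1, 128.2]), 89.77) (array([ 0.4487, -0.086 ]), array([119.8, 105.2]), 89.77)
yellow (295, 69, 92, 93) 7958.5 (array([ 0.5833, -0.1061]), array([78.2, 76.3]), 89.25) (array([ 0.5834, -0.1025]), array([64.2, 62.6]), 89.25)
orange (396, 108, 41, 23) 441.5 (array([ 0.5811, -0.1721]), array([18.5, 34.9]), 0.18) (array([ 0.5816, -0.1567]), array([15.2, 28.6]), 0.18)
orange (440, 116, 10, 15) 70.5 (array([ 0.5778, -0.1978]), array([ 6.9, 12.6]), 83.34) (array([ 0.5789, -0.1778]), array([ 5.6, 10.3]), 83.34)
orange (421, 115, 19, 8) 66.5 (array([ 0.5812, -0.1849]), array([ 5.9, 15.8]), 4.11) (array([ 0.5816, -0.1672]), array([ 4.9, 13. ]), 4.11)
```

View pics/w12.png

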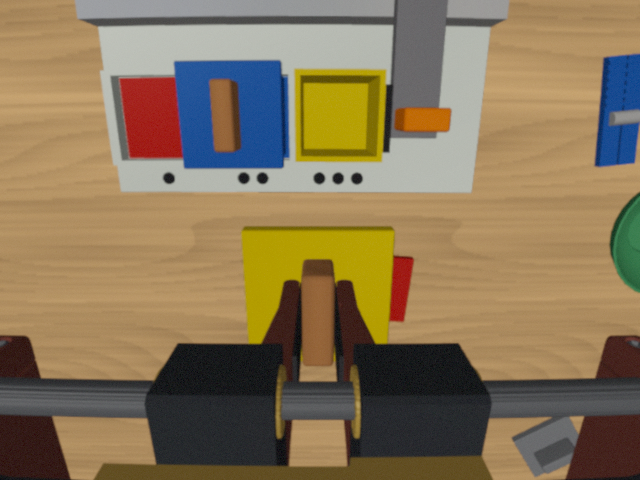

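```bash
python3 - <<'E'
from h import *
p=env.camera_params('wrist');s=env.sense()
q=cast(p,[(386,115),(340,68.5),(340,161.5),(294.5,115)],.078);print('can3 y',q[0,1]+.031,q[3,1]-.031,'x',(q[1,0]-.031,q[2,0]+.031))
z=s['position'][2]-.0097+.008
q=cast(p,[(242.5,231),(393.5,231),(318,231)],z);print('lid',q.round(4),s['position'].round(4))
im=cv2.imread('pics/w12.png')
cv2.imwrite('pics/crop12.png',np.hstack([cv2.resize(im[215:245,230:405],None,fx=4,fy=8,interpolation=cv2.INTER_CUBIC)]))
E
python3 go.py .5844 -.1035 .097 -90.25
```

```text
can3 y -0.10243548180353718 -0.10095619410465498 x (np.float64(0.5834951978428208), np.float64(0.5835036955142334))
lid [[ 0.534  -0.0516  0.1886]
 [ 0.5338 -0.1202  0.1886]
 [ 0.5339 -0.0859  0.1886]] [ 0.5    -0.0843  0.1903]
yaw now -90.23 [ 0.5    -0.0843  0.1903] 0.158
shift [ 0.0934  0.0188 -0.0845] turn [ 0.0003 -0.0007 -0.0007]
```

View pics/crop12.png

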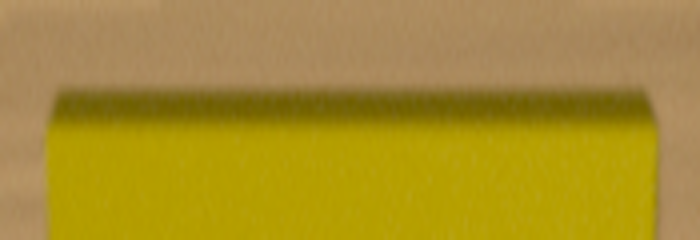

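Run:
```python
from h import *
p=env.camera_params('wrist')
R=np.array(p['R']);C=-R.T@np.array(p['t'])
for f,dy in [('w8',.0236),('w10',.0590),('w12',0)]:
    q=dict(p);q['t']=-R@(C+[0,dy,0])
    im=cv2.imread(f'pics/{f}.png')[:,:,::-1].copy()
    hsv=cv2.cvtColor(im,cv2.COLOR_RGB2HSV)
    for row in (72,115,157):
        r=hsv[row-1:row+2].astype(int).mean(0); m=(r[:,0]>22)&(r[:,0]<34)&(r[:,1]>140)
        idx=np.where(m)[0]; idx=idx[(idx>280)]; print(f,row,idx.min(),idx.max(),cast(q,[(idx.min()-.5,row),(idx.max()+.5,row)],.078)[:,1].round(4), cast(q,[(idx.max()+.5,row)],.078)[0,1]+.031)
    cv2.imwrite(f'pics/c_{f}.png',cv2.resize(im[50:175,280:500,::-1],None,fx=3.5,fy=3.5,interpolation=cv2.INTER_CUBIC))
```

```text
w8 72 331 423 [-0.0711 -0.134 ] -0.10295353540112928
w8 115 329 421 [-0.0699 -0.1346] -0.10359321098642191
w8 157 329 415 [-0.0701 -0.1324] -0.10141272200295973
w10 72 379 473 [-0.0681 -0.1327] -0.10168342109626058
w10 115 371 469 [-0.0637 -0.1329] -0.10191405403614912
w10 157 371 463 [-0.0647 -0.1317] -0.10073887971682463
w12 72 295 385 [-0.0705 -0.1318] -0.10081440708511774
w12 115 296 385 [-0.0706 -0.1331] -0.10208759455815988
w12 157 296 381 [-0.0701 -0.1316] -0.10058540140165101
```

View pics/c_w8.png

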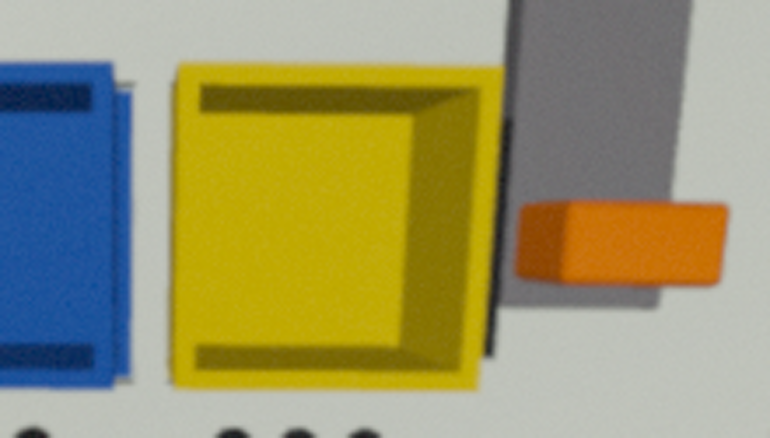

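View pics/c_w12.png

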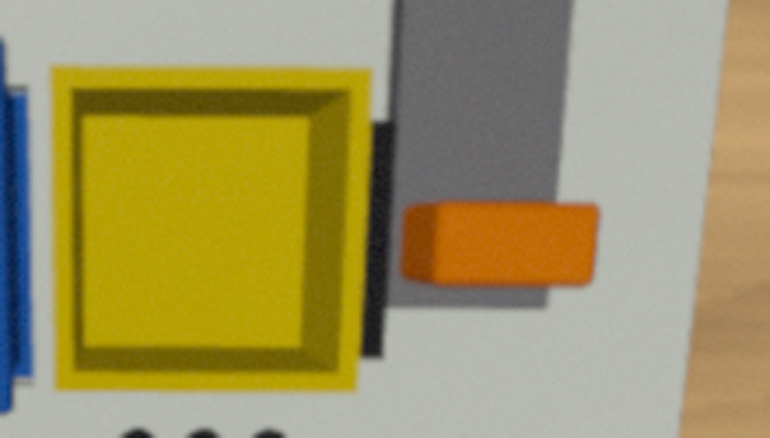

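```bash
python3 go.py .5845 -.1002 .097 -90.25
```

```text
yaw now -90.23 [ 0.5    -0.0843  0.1903] 0.158
shift [ 0.0933  0.0155 -0.0845] turn [ 0.0003 -0.0007 -0.0007]
```

```bash
python3 -m creep '0 0.005 -0.03 0 0 0; 0 0.012 -0.06 0 0 0; 0.02 0.0155 -0.0845 0 0 0; 0.04 0.0155 -0.0845 0 0 0; 0.06 0.0155 -0.0845 0 0 0; 0.075 0.0155 -0.0845 0 0 0;0.085 0.0155 -0.0845 0 0 0;0.092 0.0155 -0.0845 0 0 0;0.092 0.0155 -0.0845 0 0 0'; python3 go.py .5845 -.1002 .088 -90.25
```

```text
time: 30.95
position: [0.5841, -0.0998, 0.0977]
tool_rot: [0.001, -0.707, 0.001, 0.707]
contact_force: [-1.1, -1.1, -0.7]
opening: 0.156
yaw now -90.21 [ 0.5841 -0.0998  0.0977] 0.156
shift [ 0.0097  0.0004 -0.0004] turn [ 0.0007  0.0002 -0.0005]
```

```bash
python3 -m creep '0.003 0.0004 -0.0004 0 0 0; 0.006 0.0004 -0.0004 0 0 0; 0.008 0.0004 -0.0004 0 0 0; 0.0095 0.0004 -0.0004 0 0 0;0.0100 0.0004 -0.0004 0 0 0;0.0100 0.0004 -0.0004 0 0 0'
```

```text
time: 31.55
position: [0.5845, -0.1002, 0.0878]
tool_rot: [0.001, -0.707, 0.001, 0.707]
contact_force: [0.5, -0.5, -0.3]
opening: 0.16
```

```bash
python3 -m creep '0.0007 0 0 0 0 0;0.001 0 0 0 0 0;0.001 0 0 0 0 0'; python3 -m creep '0 0 0 0 0 0;0 0 0 0 0 0;0 0 0 0 0 0' 0.4; python3 -m creep '-0.03 0 0 0 0 0;-0.07 0 0 0 0 0;-0.11 0 0.03 0 0 0;-0.13 0 0.06 0 0 0;-0.13 -0.03 0.085 0 0 0;-0.13 -0.035 0.085 0 0 0;-0.13 -0.035 0.085 0 0 0;-0.13 -0.035 0.085 0 0 0'; python3 look.py w13
python3 - <<'E'
from h import *
snap('side','s13');snap('scene','c13')
E
```

```text
time: 31.85
position: [0.5847, -0.1003, 0.0878]
tool_rot: [-0.001, 0.707, -0.002, -0.707]
contact_force: [-2.0, 0.6, 6.4]
opening: 0.154
time: 32.15
position: [0.5846, -0.1003, 0.0873]
tool_rot: [-0.001, 0.707, -0.002, -0.707]
contact_force: [0.1, 0.3, 0.1]
opening: 0.377
time: 32.95
position: [0.5001, -0.0651, 0.2165]
tool_rot: [0.001, -0.707, 0.002, 0.707]
contact_force: [0.5, 0.3, -0.6]
opening: 0.394
33.0 [ 0.5001 -0.0653  0.2164]
red (155, 80, 64, 74) 4134.0 (array([0.5834, 0.0555]), array([54.9, 66.2]), 89.56) (array([0.5835, 0.0351]), array([45.8, 55.1]), 89.55)
red (356, 245, 70, 64) 2423.0 (array([ 0.4198, -0.1419]), array([69.4, 70.3]), 85.41) (array([ 0.4472, -0.1293]), array([57.8, 58.6]), 85.41)
blue (216, 66, 96, 97) 8802.0 (array([ 0.5844, -0.0172]), array([87.2, 86.3]), 89.69) (array([ 0.5843, -0.0254]), array([72.7, 71.9]), 89.69)
blue (597, 60, 43, 103) 3076.0 (array([ 0.5893, -0.3558]), array([93. , 37.9]), 6.41) (array([ 0.5884, -0.3076]), array([77.5, 31.6]), 6.41)
yellow (318, 65, 97, 98) 8781.5 (array([ 0.5847, -0.1112]), array([87.9, 87.4]), 89.88) (array([ 0.5846, -0.1037]), array([73.2, 72.8]), 89.88)
orange (413, 110, 14, 20) 218.0 (array([ 0.5806, -0.1628]), array([17.8, 12.3]), 3.87) (array([ 0.5811, -0.1467]), array([14.8, 10.2]), 3.87)
```

View pics/w13.png

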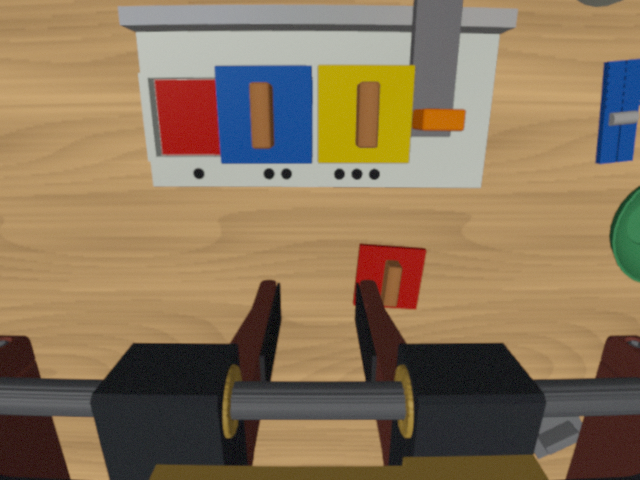

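View pics/s13.png

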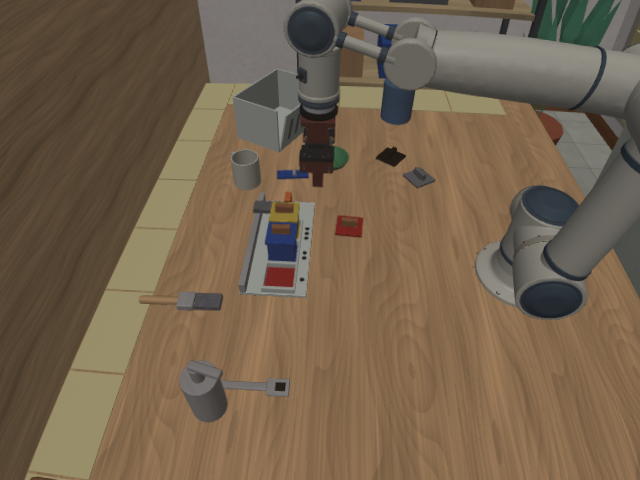

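View pics/c13.png

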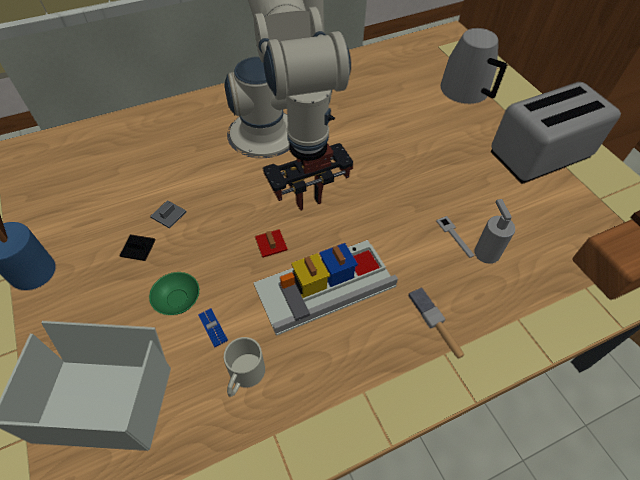

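Run:
```python
from h import *
p=env.camera_params('wrist');im=cv2.imread('pics/w13.png')[:,:,::-1].copy()
for c in ('blue','yellow'):
    b=[k for k in blobs(im,c) if cv2.boundingRect(k)[0]<400][0]; print(c,[np.round(v,4) for v in rect(p,b,.086)])
R=np.array(p['R']);C=-R.T@np.array(p['t']);print(C, env.sense()['position'])
# can2 rim in w8 (TCP y -.0608)
q=dict(p);s=env.sense()['position'];q['t']=-R@(C+np.array([.4994,-.0609,.1887])-s)
im=cv2.imread('pics/w8.png')[:,:,::-1].copy();hsv=cv2.cvtColor(im,cv2.COLOR_RGB2HSV)
for row in (72,115,157):
    r=hsv[row-1:row+2].astype(int).mean(0);m=(r[:,0]>103)&(r[:,0]<127)&(r[:,1]>140);i=np.where(m)[0];i=i[(i>200)&(i<320)];print(i.min(),i.max(),cast(q,[(i.min()-.5,row)],.078)[0,1]-.031)
cv2.imwrite('pics/c_side.png',cv2.resize(cv2.imread('pics/s13.png')[185:305,235:325],None,fx=5,fy=5,interpolation=cv2.INTER_CUBIC))
cv2.imwrite('pics/c_scene.png',cv2.resize(cv2.imread('pics/c13.png')[230:340,245:405],None,fx=4.5,fy=4.5,interpolation=cv2.INTER_CUBIC))
```

```text
blue [array([ 0.5842, -0.0278]), array([68.871, 68.129]), np.float64(89.6419)]
yellow [array([ 0.5844, -0.1021]), array([69.368 , 68.9639]), np.float64(89.8339)]
[ 0.58417976 -0.06685799  0.37941616] [ 0.50006401 -0.06537617  0.21641297]
220 311 -0.027938477409195826
223 316 -0.02796739715252592
226 312 -0.02798249753544408
```

View pics/c_side.png

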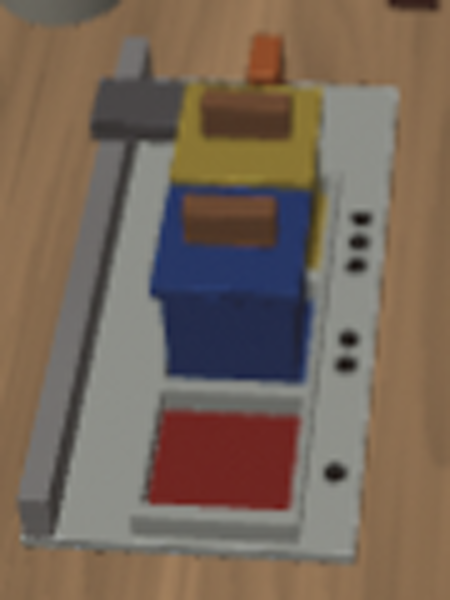

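View pics/c_scene.png

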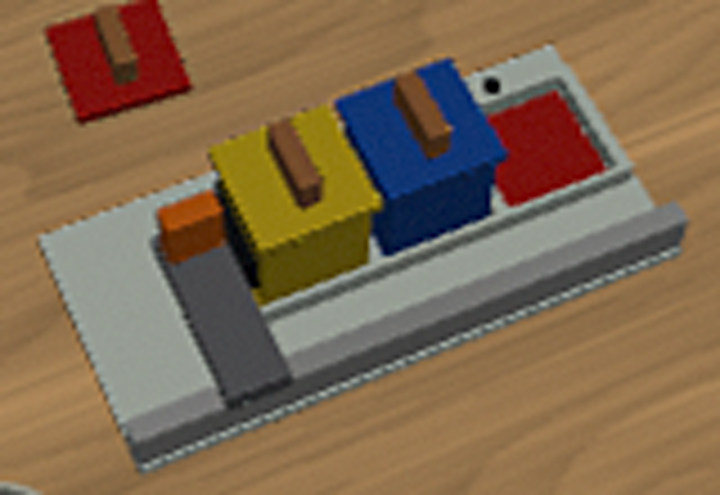

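```bash
python3 -m creep '-0.01 0 0 0 0 0;-0.01 0 0 0 0 0;-0.01 0 0 0 0 0;-0.01 0 0 0 0 0'; python3 look.py w14 | grep -E "blue \(2|yellow \(3"; python3 -c "
from plant import env
print(env.sense()['contact_force']); print(env.sign_off())"
```

```text
time: 33.5
position: [0.5002, -0.0655, 0.2264]
tool_rot: [0.001, -0.707, 0.002, 0.708]
contact_force: [0.5, -0.8, -0.2]
opening: 0.404
blue (218, 68, 94, 94) 8211.5 (array([ 0.5841, -0.0175]), array([86.8, 85.9]), 89.54) (array([ 0.5841, -0.0256]), array([72.7, 71.9]), 89.54)
yellow (318, 67, 93, 94) 8291.5 (array([ 0.5847, -0.1109]), array([86.7, 85.9]), 89.91) (array([ 0.5846, -0.1038]), array([72.6, 71.9]), 89.92)
[ 0.95240895 -0.48593015 -1.14651162]
the job is handed in; nothing more can be done
None
```

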